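# Take a fill-level reading: fit the gauge cap, hang the probe free in its sleeve

### The arm

A 6-joint arm with a two-finger parallel gripper is mounted at the origin on a cart in front of the work surface, level with it; the furniture and walls round the work are solid. World frame = base frame: x ahead of the robot, y to its left, z up, the work surface at z = 0. Lengths are in m, angles in rad, forces in N, time in s.
With the tool pointing down it reaches from about 0.35 to 0.925 m from the base axis. Payload 6.4 kg.
Tool frame: the origin (TCP) lies midway between the tips of the shut fingers; the grasp point (between the pads) lies 19 mm behind it; x points along the fingers, y is the direction in which the jaws open and shut, and the axes are right-handed (so a half turn about x gives the same grasp; the last joint's range is limited). The gripper opens to 94 mm and grips with 3 to 60 N. Pads are 16 mm wide; open, the fingers measure 119 mm over their backs; the gripper's body (75 mm by 177 mm) begins 78 mm behind the grasp point.
Start: joints at [0.95, 0.245, 1.558, -0, 1.339, -0.174], TCP at [0.281, 0.586, 0.176] pointing down, gripper open.
Joint ranges: [-3.13, 3.13], [-1.02, 2.26], [0.13, 2.54], [-0.95, 4.09], [0.21, 2.88], [-2.74, 2.74]. Speed limits (rad/s): [2.57, 2.57, 3.14, 3.14, 3.14, 3.14].

### API

Orientations are given as a rotation vector (axis times angle).
In Python, from workcell import env gives the robot as it stands. The module is installed in compiled form; this text tells all that it offers.
- The arm moves only by the shell command python3 -m handwheel 'ROWS' [OPENING] [FORCE]. ROWS is JSON, a list of rows, each a list of 4 numbers: the shift along the world's x, y, z in mm, then the turn about the world's z in degrees. A call has 1 to 12 rows; each row shifts and turns the commanded pose from where the row before left it; what a row does not reach is not made up. A row lasts 1/12 s, in which the tool goes at most 41.7 mm and 7.16 degrees, less where a joint would pass 70% of its speed; a pose out of reach is approached as far as the arm can. A call with a gripper value outside its range is refused whole. OPENING is the closure, from 0 (fully open) to 1 (shut), set as the call begins (- or left out, the last holds). The fingers move at their own pace and stop on an object; FORCE is the grip in N (left out, the last holds). Time passes only in rows, so rows that do not move let the fingers close. It gives the time, the measured TCP pose, the force and the opening at its end, in the units of the state.
- env.observe(): the state, without advancing time (a new reading comes with each control period).
- env.snapshot(name): name is "scene" or "side" or "wrist"; returns the picture (480x640x3 uint8, red, green, blue); there is no depth.
- env.camera_params(name): a dict with "mtx" (3x3 intrinsics, pixels), "rvec" (rotation vector, rad) and "tvec" (3), from world to camera coordinates, as OpenCV has them; the wrist camera has in their place "mount" (4x4, takes a point from camera to tool coordinates, whose origin is the TCP and whose axes are the tool frame's). Camera axes: x right, y down, z forward; pixel columns grow to the right and rows downward; lengths in m; the calibration is good to about 2 mm. A picture is of the moment at which its call begins: read the wrist's pose just before it. camera_params takes no time and is no camera call.
- env.sign_off(): hands the job in, once; it reports no verdict.
Trained networks look in the newest picture that a camera, given by its name, has taken for a name from the list of things; names that differ only in an ending like _2 or _b are one class to them, and where a whole thing is asked for, a point or a joint stands for the part that bears it (a point fixed in the world has none). Each returns a list of dicts, best first, with "p" (0 to 1); they miss things now and then, are a little off and sometimes report something else, mostly with a low value. They report only what shows in the picture. A call takes as long as a camera call. They do not tell look-alikes from the thing itself.
- env.recognise(camera, label): "point" ([x, y, z] in m, in world coordinates, good to about 4 mm: the middle of the surface that is visible of it).
- env.trace(camera, label): "mask" (480x640 bool, what is visible of it).
The state is a dict: "t": time; "joint_pos": joint angles; "qd": joint speeds; "joint_efforts": joint torques, N m; "position": TCP position; "ee_rot": TCP orientation; "wrist_force": force on the tool from outside, world axes, zero at the start; "wrist_torque": the same for the moment, N m; "grip_width": opening from 0.0 (shut) to 1.0 (fully open).
Only numpy, scipy, OpenCV 4.12 (cv2) and the standard library are available. Lean on these libraries where they do the work, as an engineer would, in place of code of your own. Each camera call takes 0.05 s, during which the arm holds its last target.

### The job

Check the fill of the tub that stands in the nest of the check plate: take the gauge cap whose skirt fits over the tub's rim (the larger of the two), set it down square on the rim and let go of it, then draw the level probe out of its stand and lower it upright through the cap's guide sleeve until the ring round its stem is level with the sleeve's mouth. The sleeve is the probe's electrical screen, so the probe must never touch the cap or the tub, nor its tip the gel: finish while still holding the probe steady, centred in the sleeve, and leave everything else on the table as it stands.

Things in the scene. Friction and masses are not known exactly. Their poses are not given: they have to be found in the camera images.
- check_plate: fixed square steel plate, 130 x 130 x 10 mm, with three small screw heads and a steel nest ring (81 to 83 mm inside, 93 mm outside, 7 mm high) in its middle, in which the tub's foot stands. Origin: centre of the plate's underside, on the table; z up
- sample_tub: the tub to check: open pink round tub, loose, 0.24 kg, 55 mm high, 96 mm across the rim, 76 mm across the foot, standing in the nest (foot 10 mm above the table). Set gel fills it to about 33 mm above its underside. Origin: centre of its underside; z up. Other pink tubs stand straight on the table and are not part of the job
- tub_rim (a point): centre of the mouth of the tub to check, at rim height, 55 mm above its underside; z up
- tub_cap_grip (a point): larger gauge cap (fits the tub), loose, 0.13 to 0.21 kg, lying skirt down on the table: flat steel ring with a skirt, three spokes and in the middle an upright round steel guide sleeve, 30 mm across, to grip the cap by. This point: on the sleeve's axis, half-way up the part of the sleeve that stands above the spokes (30 mm above the skirt's foot); z up along the sleeve
- tub_cap_foot (a point): centre of the open foot of the larger cap's skirt, 112 mm across outside. Inside, the skirt is 12 mm deep and tapers from 106 to 100 mm, so it slips over the 96 mm rim with 2 mm to spare all round, and the ring's underside (12 mm above this point) rests on the rim. Ring and spokes reach from 12 to 16 mm above this point
- tub_cap_mouth (a point): centre of the upper mouth of the larger cap's sleeve: 44 mm above the skirt's foot, 28 mm above the spokes, 32 mm above the ring's underside (so 32 mm above the tub's rim once seated). The round bore, 18 mm across, goes straight through all 32 mm; z up along the sleeve
- probe_grip (a point): level probe, loose, 0.07 to 0.13 kg: steel stem, 8 mm thick and 75 mm long, below a round black handle, 24 mm across and 52 mm long, with a small grey button of 4 mm on top. It stands upright in its stand, the handle's foot on the stand's mouth. This point: on the axis near the middle of the handle, 103 mm above the tip, 28 mm above the handle's foot; z up along the probe
- probe_ring (a point): dark depth ring round the probe's stem (9 mm across, 2 mm high): its middle, 40 mm above the tip and 35 mm below the handle's foot; z up along the probe
- probe_tip (a point): centre of the lower end of the probe's stem, 103 mm below the grip point
- stand_mouth (a point): fixed stand of the probe: round grey foot 80 mm across with an upright steel tube, 26 mm across outside, 13 mm inside, open at the top. This point: centre of the tube's mouth, 90 mm above the table. At the start the probe's stem hangs in it, its tip 75 mm below the mouth
- cup_cap_grip (a point): smaller gauge cap, made for the steel cup, loose, not needed: same form, same sleeve and heights, 89 mm across the foot of its skirt. This point: on the sleeve's axis, 30 mm above the skirt's foot. Either cap may lie in either place
- cup: steel cup, loose bystander, 72 mm across, 82 mm high, on the table behind the check plate. Origin: centre of its underside
Not all that is in view belongs to the job. What is shaped like the part that bears probe_grip but yellow is not meant.

How it is judged:
By the outcome, as a careful person would: the job done as asked, in the order asked, and still so for the second after the job is handed in, while the arm keeps its last pose, push and grip.
It also fails if it takes over 61 s, if anything falls off the work surface, if the arm or the gripper's body presses on something with over 40 N, if the wrist force passes 120 N, or if a joint passes its speed limit or range.

## Working session

There is one attempt and no reset: what is moved stays moved. The work goes in short steps, Python scripts to look and compute and a shell command to move; the robot and the scene stay as the last step left them, time stands still between calls to the robot, and variables do not carry over. Pictures are saved under pics/ and viewed, and the job is handed in when it is done.

```bash
mkdir -p pics
cat > h.py <<'E'
import numpy as np, cv2
from workcell import env
def snap(cam,name):
    im=env.snapshot(cam); cv2.imwrite(f'pics/{name}.png',im[:,:,::-1]); return im
def cam(camn,st=None):
    p=env.camera_params(camn)
    K=np.array(p['mtx'])
    if 'rvec' in p:
        return K,cv2.Rodrigues(np.array(p['rvec'],float))[0],np.array(p['tvec'],float).ravel()
    st=st or env.observe()
    M=np.array(p['mount']); T=np.eye(4); T[:3,:3]=cv2.Rodrigues(np.array(st['ee_rot'],float))[0]; T[:3,3]=st['position']
    W=np.linalg.inv(T@M); return K,W[:3,:3],W[:3,3]
def proj(C,P):
    K,R,t=C; q=(R@np.atleast_2d(P).T).T+t; q=q@K.T; return q[:,:2]/q[:,2:]
def onz(C,uv,z):
    K,R,t=C; d=R.T@np.linalg.solve(K,np.array([uv[0],uv[1],1.])); o=-R.T@t; return o+d*(z-o[2])/d[2]
E
python3 - <<'E'
from h import *
print(env.observe())
for c in ['scene','side','wrist']:
    snap(c,c+'0')
    C=cam(c); print(c,C[0].tolist(),(-C[1].T@C[2]).round(3),C[1][2].round(3))
    for l in ['check_plate','sample_tub','tub_cap_grip','probe_grip','stand_mouth','cup_cap_grip','cup','tub_cap_mouth','tub_rim']:
        for d in env.recognise(c,l)[:4]: print(c,l,np.round(d['point'],3),round(d['p'],2))
print(env.observe()['t'])
E
```

```text
{'t': 0.0, 'joint_pos': array([ 9.49879681e-01,  2.45795526e-01,  1.55901559e+00, -9.91283233e-06,
        1.33869602e+00, -1.74075611e-01]), 'qd': array([-2.53995091e-03, -1.96869172e-03, -9.34172440e-05, -2.00610092e-03,
        1.92629506e-03,  1.02019272e-03]), 'joint_efforts': array([ 2.10316073e-03, -4.15829408e+01, -3.14612353e+01,  6.85488246e-02,
        3.31310334e-02, -1.58909820e-04]), 'position': array([0.28046987, 0.58564297, 0.17485644]), 'ee_rot': array([ 0.34905339,  1.54297793, -0.35185134]), 'wrist_force': array([ 0.13109255, -0.37091684, -1.10179599]), 'wrist_torque': array([-0.00589321,  0.01773421,  0.00942078]), 'grip_width': 0.9951094719873017}
scene [[499.0824129219765, 0.0, 317.82506613495985], [0.0, 499.0824129219765, 238.07691256095916], [0.0, 0.0, 1.0]] [ 0.199 -0.52   0.867] [ 0.391  0.557 -0.732]
scene check_plate [ 0.462 -0.274  0.012] 0.78
scene tub_cap_grip [0.427 0.002 0.014] 0.56
scene probe_grip [0.532 0.341 0.121] 0.79
scene probe_grip [0.435 0.295 0.1  ] 0.6
scene probe_grip [0.472 0.245 0.098] 0.56
scene stand_mouth [0.533 0.338 0.01 ] 0.86
sce
[... 425 characters left out ...]
ple_tub [ 0.487 -0.214  0.046] 0.63
side tub_cap_grip [0.434 0.03  0.014] 0.86
side tub_cap_grip [0.534 0.364 0.014] 0.21
side probe_grip [0.48  0.258 0.094] 0.8
side probe_grip [0.531 0.358 0.122] 0.62
side probe_grip [0.44  0.31  0.098] 0.57
side probe_grip [ 0.485 -0.201  0.007] 0.16
side stand_mouth [0.533 0.361 0.013] 0.91
side cup_cap_grip [0.42  0.165 0.016] 0.73
side cup [ 0.72  -0.13   0.062] 0.71
side tub_cap_mouth [0.432 0.031 0.017] 0.62
wrist [[409.14404004586095, 0.0, 320.8285718232752], [0.0, 409.14404004586095, 244.7192192975449], [0.0, 0.0, 1.0]] [0.215 0.617 0.385] [ 0.227 -0.108 -0.968]
wrist probe_grip [0.437 0.305 0.026] 0.79
wrist stand_mouth [0.5   0.366 0.004] 0.9
1.5
```

View pics/scene0.png

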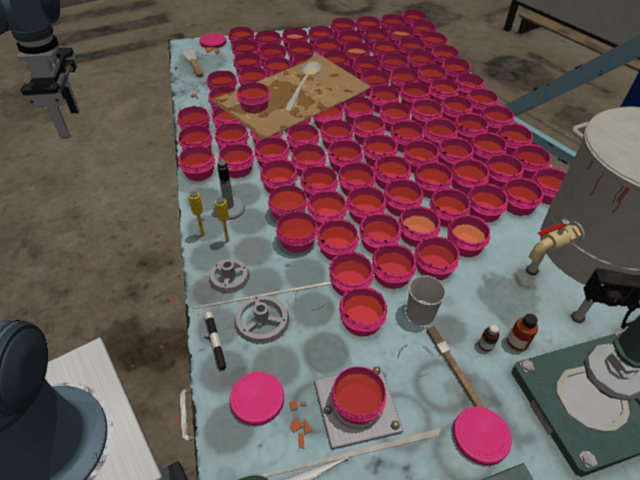

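View pics/side0.png

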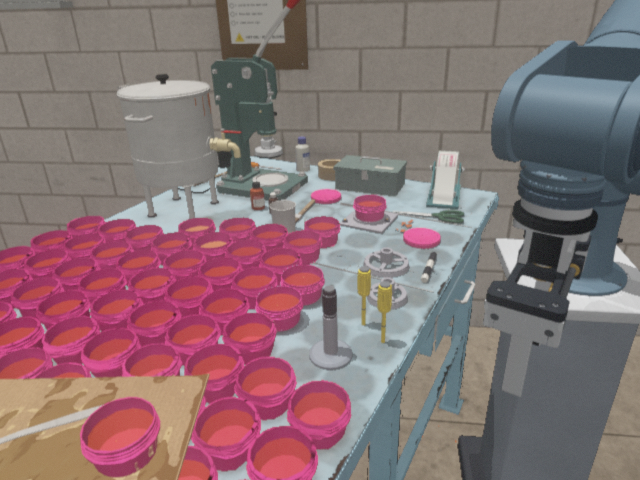

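View pics/wrist0.png

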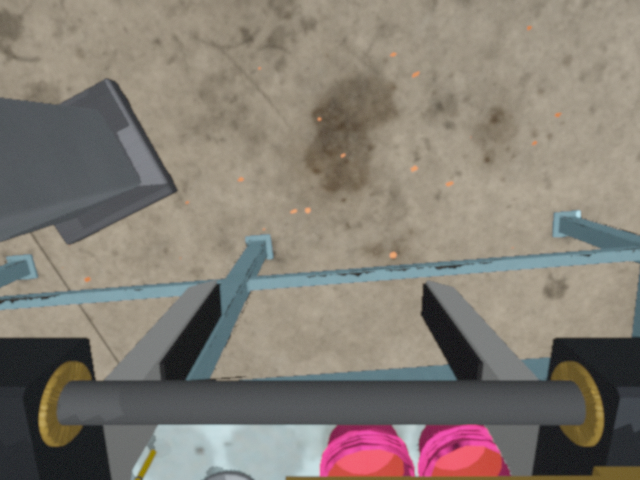

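The scene picture shows the larger cap at about (262,318), the smaller at (229,273), the probe in its stand at (225,185), two yellow decoys at (196,210) and (221,215), and the tub on its plate at (358,395). Next I'll refine the positions by fitting silhouettes.

```bash
cat >> h.py <<'E'
from scipy.optimize import minimize
def ring(r,z,n=48):
    a=np.linspace(0,2*np.pi,n,endpoint=False); return np.c_[r*np.cos(a),r*np.sin(a),np.full(n,z)]
CAP=lambda z=0:[np.r_[ring(.056,z),ring(.056,z+.014),ring(.054,z+.016)],np.r_[ring(.015,z+.014),ring(.015,z+.044)]]
SCAP=lambda z=0:[np.r_[ring(.0445,z),ring(.0445,z+.014),ring(.043,z+.016)],np.r_[ring(.015,z+.014),ring(.015,z+.044)]]
TUB=[np.r_[ring(.040,.017),ring(.048,.055),ring(.048,.065)]]
HANDLE=[np.r_[ring(.012,.090),ring(.012,.142)]]
S=4
def sil(C,parts,xy):
    m=np.zeros((480*1,640),np.float32); big=np.zeros((480*S,640*S),np.uint8)
    for p in parts:
        h=cv2.convexHull(((proj(C,p+np.array([xy[0],xy[1],0]))+.5)*S).astype(np.float32))
        cv2.fillConvexPoly(big,np.round(h).astype(np.int32),1)
    return cv2.resize(big.astype(np.float32),(640,480),interpolation=cv2.INTER_AREA)
def fit(C,parts,mask,x0):
    m=mask.astype(np.uint8); cs,_=cv2.findContours(m,cv2.RETR_EXTERNAL,cv2.CHAIN_APPROX_NONE)
    f=np.zeros_like(m); cv2.drawContours(f,[max(cs,key=cv2.contourArea)],-1,1,-1)
    J=lambda x: np.abs(sil(C,parts,x)-f).sum()/f.sum()
    r=minimize(J,x0,method='Nelder-Mead',options=dict(initial_simplex=[x0,np.add(x0,[.012,0]),np.add(x0,[0,.012])],xatol=1e-4,fatol=1e-4))
    return r.x,r.fun,f
def draw(im,C,parts,xy,col=(0,255,0)):
    for p in parts:
        n=len(p)//48
        for i in range(n):
            q=proj(C,p[i*48:(i+1)*48]+np.array([xy[0],xy[1],0])); cv2.polylines(im,[np.round((q)*8).astype(np.int32)],True,col,1,cv2.LINE_AA,3)
E
python3 - <<'E'
from h import *
for c in ['scene','side']:
    im=snap(c,c+'1'); C=cam(c); v=im.copy()
    for l,parts,x0 in [('tub_cap_grip',CAP(),[.434,.015]),('sample_tub',TUB,[.487,-.225]),('cup_cap_grip',SCAP(),[.42,.152]),('probe_grip',HANDLE,[.532,.35])]:
        for d in env.trace(c,l)[:4]:
            ys,xs=np.nonzero(d['mask']); 
            uv=proj(C,[x0+[.03]])[0]
            if len(xs)==0: continue
            dist=np.hypot(xs.mean()-uv[0],ys.mean()-uv[1])
            print(c,l,round(d['p'],2),len(xs),round(dist))
            if dist<35:
                x,f,m=fit(C,parts,d['mask'],x0); print('  ',x.round(4),round(f,3)); draw(v,C,parts,x)
                break
    cr=v[110:470,180:420] if c=='scene' else v[180:380,270:470]
    cv2.imwrite(f'pics/{c}1c.png',cv2.resize(cr,None,fx=2.2 if c=='side' else 1.6,fy=2.2 if c=='side' else 1.6,interpolation=cv2.INTER_CUBIC)[:,:,::-1])
E
```

```text
scene tub_cap_grip 0.7 1401 9
   [0.4344 0.0126] 0.066
scene sample_tub 0.78 2548 8
   [ 0.4847 -0.244 ] 0.046
scene cup_cap_grip 0.63 840 9
   [0.4325 0.1525] 0.141
scene probe_grip 0.67 309 17
   [1.6302 1.1088] 1.0
side tub_cap_grip 0.61 871 9
   [0.4387 0.0172] 0.115
side sample_tub 0.71 767 5
   [ 0.4885 -0.2317] 0.056
side cup_cap_grip 0.72 397 11
   [0.4296 0.1499] 3.197
side probe_grip 0.92 423 39
side probe_grip 0.58 533 61
```

View pics/scene1c.png

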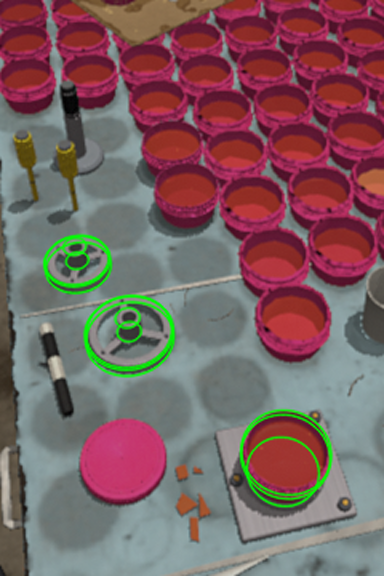

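View pics/side1c.png

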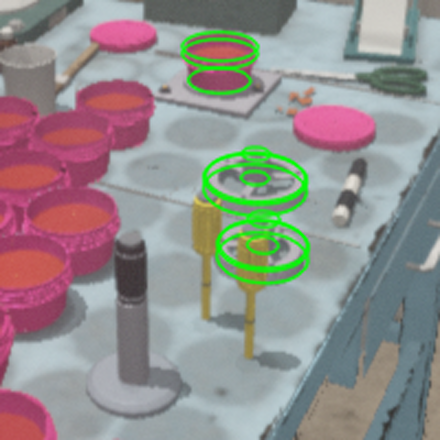

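```bash
python3 - <<'E'
from h import *
s=env.observe(); print(cv2.Rodrigues(s['ee_rot'])[0].round(3)); print(np.array(env.camera_params('wrist')['mount']).round(4))
E
python3 -m handwheel '[[20,-40,30,0],[10,-40,20,0],[10,-40,20,0],[10,-40,10,0],[10,-40,0,0],[10,-40,0,0],[10,-40,0,0],[10,-40,0,0],[10,-40,0,0],[10,-40,0,0],[10,-40,0,0],[10,-40,0,0]]' 0
```

```text
[[-0.     0.432  0.902]
 [ 0.     0.902 -0.432]
 [-1.     0.    -0.   ]]
[[-9.000e-04 -2.512e-01  9.679e-01 -2.087e-01]
 [ 1.000e+00 -6.000e-04  8.000e-04 -2.000e-04]
 [ 4.000e-04  9.679e-01  2.512e-01 -7.250e-02]
 [ 0.000e+00  0.000e+00  0.000e+00  1.000e+00]]
t: 3.0
position: [0.4044, 0.1214, 0.2457]
ee_rot: [0.35, 1.541, -0.35]
wrist_force: [1.7, 0.1, -0.0]
grip_width: 1.001
```

```bash
python3 -m handwheel '[[5,-30,0,6],[5,-30,0,6],[5,-30,0,6],[5,-10,0,6],[0,0,0,1.6],[0,0,0,0],[0,0,0,0]]' 0
python3 - <<'E'
from h import *
s=env.observe(); print(s['position'],cv2.Rodrigues(s['ee_rot'])[0].round(3).tolist())
im=snap('wrist','w2'); C=cam('wrist',s); print('C', (-C[1].T@C[2]).round(3))
for l in ['tub_cap_grip','cup_cap_grip']:
    for d in env.recognise('wrist',l)[:3]: print(l,np.round(d['point'],3),round(d['p'],2), proj(C,[d['point']]).round(0))
draw(im,C,CAP(),[.4365,.014]); cv2.imwrite('pics/w2c.png',im[:,:,::-1])
E
```

```text
t: 3.58
position: [0.4243, 0.0232, 0.2454]
ee_rot: [0.001, 1.571, -0.001]
wrist_force: [0.7, 0.5, 0.1]
grip_width: 0.998
[0.42430666 0.02317397 0.24542551] [[0.0, 0.001, 1.0], [0.0, 1.0, -0.001], [-1.0, 0.0, 0.0]]
C [0.352 0.023 0.454]
tub_cap_grip [0.435 0.012 0.016] 0.67 [[311. 218.]]
tub_cap_grip [ 0.453 -0.207  0.01 ] 0.64 [[114. 233.]]
tub_cap_grip [0.428 0.146 0.016] 0.17 [[434. 211.]]
cup_cap_grip [0.429 0.14  0.016] 0.95 [[429. 212.]]
```

View pics/w2c.png

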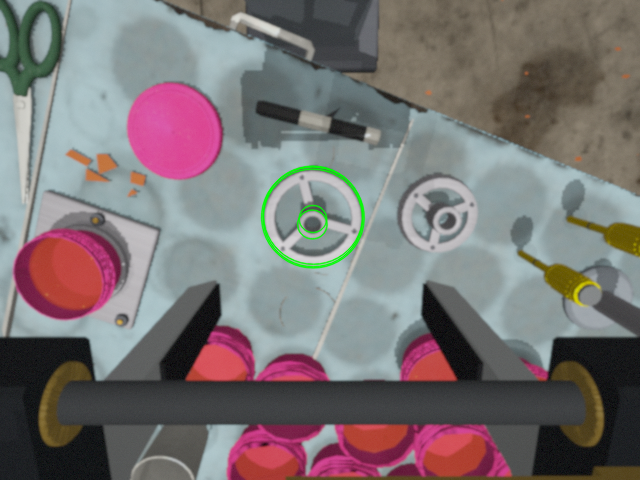

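The wrist picture shows the large cap's ring centred at about (313,216), matching the projected model at (0.4365, 0.014). The plate and tub are at lower left, around (67,272). I'll fit both numerically.

Run:
```python
from h import *
C=cam('wrist'); snap('wrist','w3')
for l,parts,x0 in [('tub_cap_grip',CAP(),[.4365,.014]),('sample_tub',TUB,[.487,-.235]),('cup_cap_grip',SCAP(),[.425,.145])]:
    for d in env.trace('wrist',l)[:4]:
        ys,xs=np.nonzero(d['mask']); uv=proj(C,[x0+[.03]])[0]
        dist=np.hypot(xs.mean()-uv[0],ys.mean()-uv[1]); print(l,d['p'],len(xs),dist)
        if dist<35: x,f,m=fit(C,parts,d['mask'],x0); print('  ',x.round(4),round(f,3))
```

```text
tub_cap_grip 0.82 4745 7.2210155857168035
   [0.4355 0.0141] 0.053
tub_cap_grip 0.25 7849 251.21420473473572
sample_tub 0.72 7640 17.991007639920088
   [ 0.4857 -0.2391] 0.073
cup_cap_grip 0.75 3658 2.434288640988149
   [0.4324 0.1509] 0.092
```

```bash
python3 -m handwheel '[[12,-9,-30,0],[0,0,-35,0],[0,0,-35,0],[0,0,-35,0],[0,0,-35,0],[0,0,-20,0],[0,0,-10,0],[0,0,0,0],[0,0,0,0]]' 0.2
python3 - <<'E'
from h import *
s=env.observe(); print(s['position'])
im=snap('scene','s4'); C=cam('scene'); 
cv2.imwrite('pics/s4c.png',cv2.resize(im[200:400,150:400],None,fx=3,fy=3,interpolation=cv2.INTER_CUBIC)[:,:,::-1])
E
```

```text
t: 4.68
position: [0.4369, 0.0142, 0.0461]
ee_rot: [-0.0, 1.57, -0.0]
wrist_force: [-0.1, -0.4, 0.3]
grip_width: 0.804
[0.43693705 0.01419213 0.04606356]
```

View pics/s4c.png

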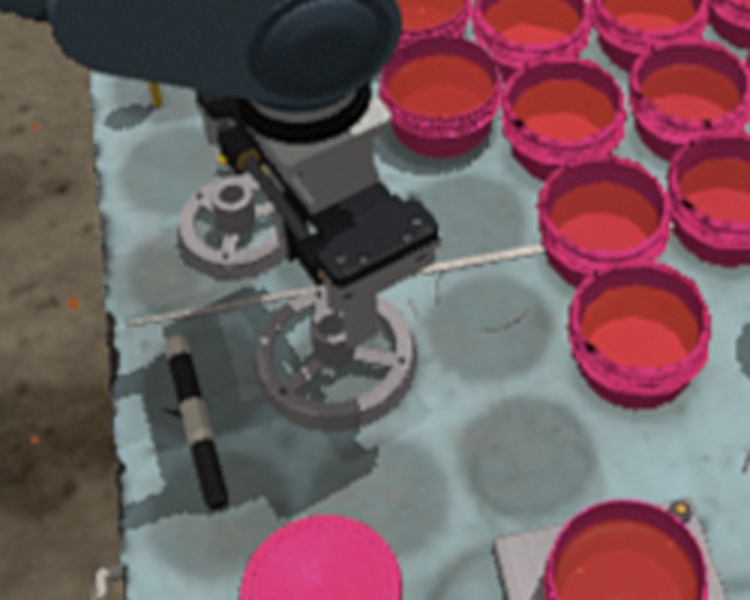

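The fingers straddle the sleeve at about (332,325) in the crop.

```bash
python3 -m handwheel '[[0,0,-12,0],[0,0,-13,0],[0,0,0,0],[0,0,0,0]]'
python3 -m handwheel '[[0,0,0,0],[0,0,0,0],[0,0,0,0],[0,0,0,0],[0,0,0,0],[0,0,0,0],[0,0,0,0],[0,0,0,0]]' 1 30
```

```text
t: 5.07
position: [0.4372, 0.0141, 0.0216]
ee_rot: [-0.0, 1.569, -0.0]
wrist_force: [0.2, -0.7, 0.9]
grip_width: 0.8
t: 5.73
position: [0.4363, 0.0142, 0.0203]
ee_rot: [-0.0, 1.571, 0.0]
wrist_force: [1.1, 0.4, -0.4]
grip_width: 0.269
```

```bash
python3 -m handwheel '[[0,0,5,0],[0,0,5,0],[0,0,10,0],[0,0,20,0],[0,0,20,0],[0,0,10,0],[0,0,0,0],[0,0,0,0]]'
python3 - <<'E'
from h import *
s=env.observe(); print(s['position'],s['grip_width'],s['wrist_torque'])
im=snap('scene','s5'); C=cam('scene'); im2=snap('wrist','w5')
o=np.hstack([cv2.resize(im[200:400,180:380],None,fx=2,fy=2,interpolation=cv2.INTER_CUBIC),cv2.resize(im2[100:400,120:520],(400,400))])
cv2.imwrite('pics/s5c.png',o[:,:,::-1])
E
```

```text
t: 6.4
position: [0.4367, 0.0141, 0.0909]
ee_rot: [-0.0, 1.569, -0.0]
wrist_force: [-0.5, 0.5, 0.5]
grip_width: 0.004
[0.43674684 0.01412358 0.09088369] 0.0036950711020333825 [-0.01610261  0.03244462  0.02931034]
```

View pics/s5c.png

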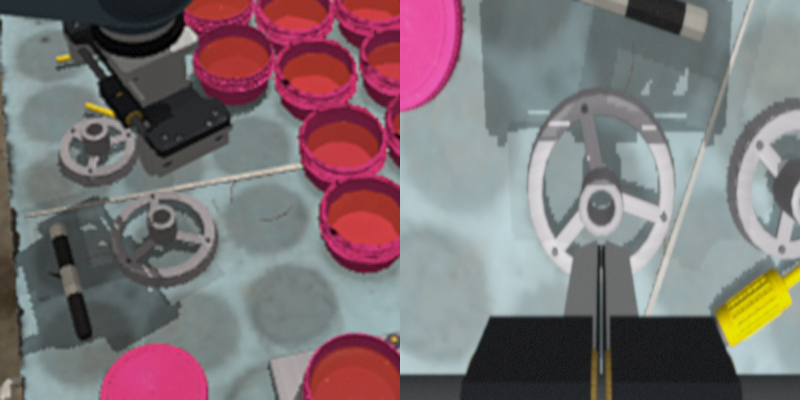

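The grip missed. The fingers shut fully, and the cap is still on the table with its sleeve at (600,205) in the right-hand half. I'll measure where it is now before trying again.

Run:
```python
from h import *
for c in ['wrist','scene']:
    C=cam(c); im=snap(c,c+'6'); x0=[.4365,.014]
    d=env.trace(c,'tub_cap_grip')
    for d in d[:3]:
        ys,xs=np.nonzero(d['mask']); print(c,d['p'],len(xs),xs.mean(),ys.mean())
        x,f,m=fit(C,CAP(),d['mask'],x0); print('  ',x.round(4),round(f,3))
    draw(im,C,CAP(),[.4365,.014]); cv2.imwrite(f'pics/{c}6c.png',im[:,:,::-1])
```

```text
wrist 0.86 9456 320.20378595600675 231.38314297800338
   [0.4366 0.0143] 0.271
scene 0.59 1362 261.73421439060206 320.19603524229075
   [0.436  0.0134] 0.082
```

View pics/wrist6c.png

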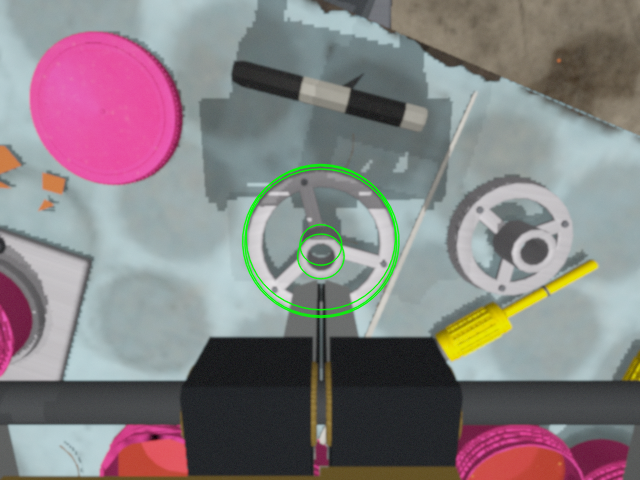

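Run:
```python
from h import *
C=cam('scene'); s=env.observe(); print(s['position'])
im=cv2.imread('pics/scene6.png'); 
print(proj(C,[s['position'],[.437,.0142,.044],[.437,-.022,.046],[.437,.05,.046]]).round(1))
cv2.imwrite('pics/s6z.png',cv2.resize(im[230:350,200:360],None,fx=5,fy=5,interpolation=cv2.INTER_CUBIC))
im=cv2.imread('pics/s4.png'); 
cv2.imwrite('pics/s4z.png',cv2.resize(im[230:350,200:360],None,fx=5,fy=5,interpolation=cv2.INTER_CUBIC))
```

```text
[0.43562039 0.01437055 0.08939966]
[[257.7 293.7]
 [260.  307.1]
 [269.2 319.3]
 [251.2 294.3]]
```

View pics/s6z.png

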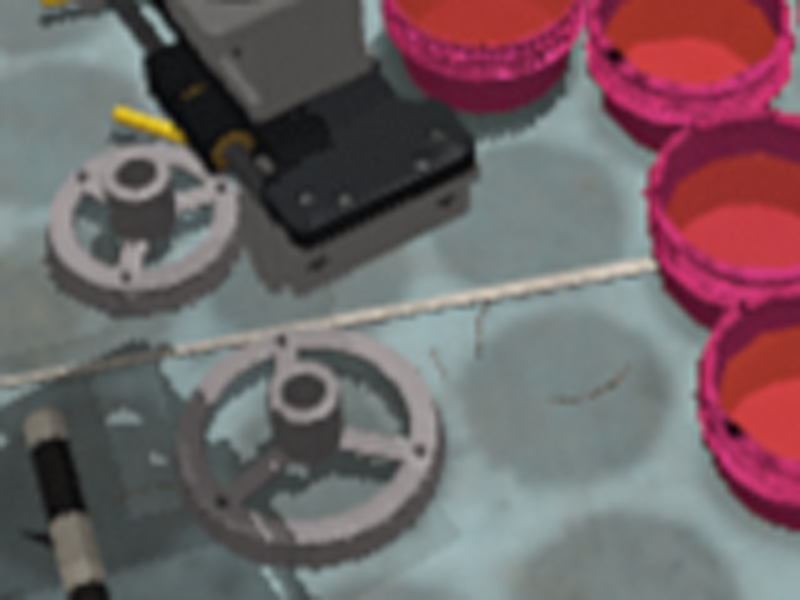

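View pics/s4z.png

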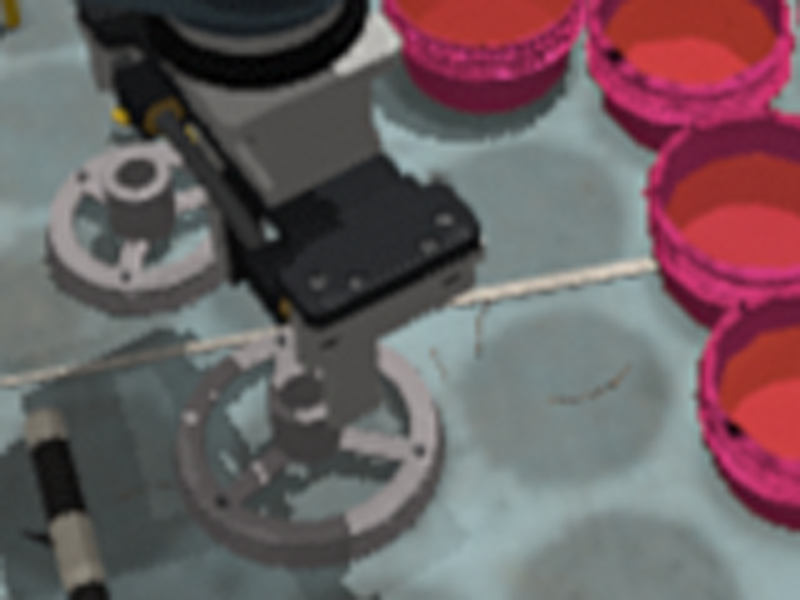

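Run:
```python
from h import *
s=env.observe(); R=cv2.Rodrigues(s['ee_rot'])[0]; p=s['position']; out=[]
for c,(cx,cy),h,k in [('wrist',(320,290),60,5),('scene',(255,285),40,8),('side',None,60,6)]:
    C=cam(c,s); 
    im=snap(c,c+'7')
    if cx is None if False else False: pass
    pts=[p+R@np.array([-d,0,0]) for d in (0,.01,.02,.03)]
    q=proj(C,pts); print(c,q.round(1).tolist())
    cx,cy=[int(a) for a in q[0]]
    cr=cv2.resize(im[max(cy-h,0):cy+h,cx-h:cx+h],(380,380),interpolation=cv2.INTER_CUBIC); f=380/(2*h)
    for i,u in enumerate(q): cv2.circle(cr,(int((u[0]-cx+h+.5)*f),int((u[1]-cy+h+.5)*f)),3,[(255,0,0),(255,255,0),(0,255,0),(0,255,255)][i],1)
    out.append(cr)
cv2.imwrite('pics/z7.png',np.hstack(out[:2])[:,:,::-1]);cv2.imwrite('pics/z7s.png',out[2][:,:,::-1])
```

```text
wrist [[321.2, 277.9], [321.2, 284.3], [321.2, 291.3], [321.3, 299.1]]
scene [[257.7, 293.7], [257.3, 290.5], [257.0, 287.3], [256.6, 284.1]]Traceback (most recent call last):
  File "<stdin>", line 3, in <module>
TypeError: cannot unpack non-iterable NoneType object
```

Run:
```python
from h import *
s=env.observe(); R=cv2.Rodrigues(s['ee_rot'])[0]; p=s['position']; out=[]
for c,h in [('wrist',60),('scene',40),('side',50)]:
    C=cam(c,s); 
    im=cv2.imread(f'pics/{c}7.png')[:,:,::-1] if c!='side' else snap(c,c+'7')
    q=proj(C,[p+R@np.array([-d,0,0]) for d in (0,.01,.02,.03)])
    cx,cy=[int(a) for a in q[0]]
    cr=np.ascontiguousarray(cv2.resize(im[cy-h:cy+h,cx-h:cx+h],(390,390),interpolation=cv2.INTER_CUBIC)); f=390/(2*h)
    for i,u in enumerate(q): cv2.circle(cr,(int((u[0]-cx+h+.5)*f),int((u[1]-cy+h+.5)*f)),4,[(255,0,0),(255,255,0),(0,255,0),(0,255,255)][i],1)
    out.append(cr)
cv2.imwrite('pics/z7.png',np.hstack(out[:2])[:,:,::-1]);cv2.imwrite('pics/z7s.png',out[2][:,:,::-1])
```

```text
(no output)
```

View pics/z7.png

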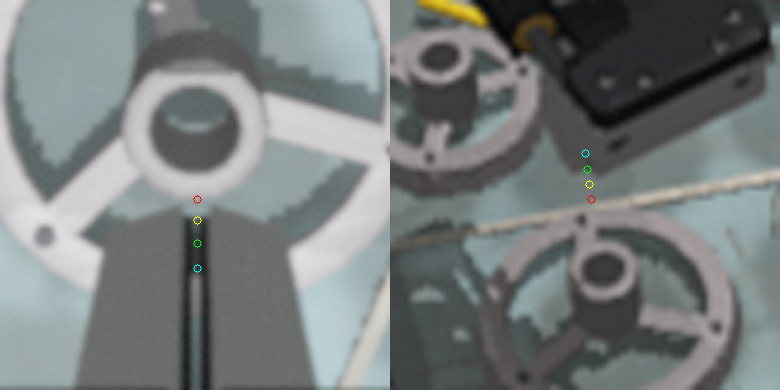

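View pics/z7s.png

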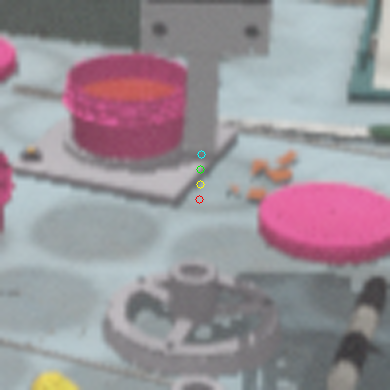

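All three views show the finger tips ending about 20–30 mm short of the reported TCP, so the jaws must have closed above the sleeve. I'll measure this offset.

Run:
```python
from h import *
s=env.observe(); R=cv2.Rodrigues(s['ee_rot'])[0]; p=s['position']; out=[]
for c,h in [('wrist',50),('scene',25),('side',25)]:
    C=cam(c,s); im=cv2.imread(f'pics/{c}7.png')
    q=proj(C,[p+R@np.array([-.025,0,0])])[0]; cx,cy=[int(a) for a in q]
    f=390/(2*h); cr=np.ascontiguousarray(cv2.resize(im[cy-h:cy+h,cx-h:cx+h],(390,390),interpolation=cv2.INTER_CUBIC))
    cr0=cr.copy()
    for d,col in [(.0,(0,0,255)),(.02,(0,255,255)),(.025,(0,255,0)),(.03,(255,255,0))]:
        b=proj(C,[p+R@np.array([-d,a,e]) for a,e in [(-.0125,-.008),(.0125,-.008),(.0125,.008),(-.0125,.008)]])
        cv2.polylines(cr,[np.int32((b-[cx-h,cy-h]+.5)*f*8)],True,col,1,cv2.LINE_AA,3)
    out.append(np.vstack([cr0,cr])[:, :])
o=np.hstack(out); cv2.imwrite('pics/z8.png',cv2.resize(o,(800,533)))
```

```text
(no output)
```

View pics/z8.png

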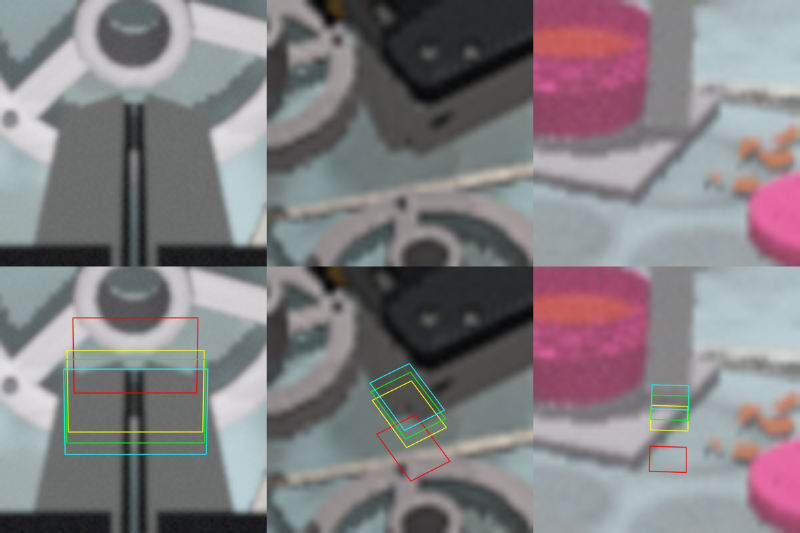

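```bash
python3 -m handwheel '[[0,0,0,0],[0,0,0,0],[0,0,0,0],[0,0,0,0],[0,0,0,0],[0,0,0,0],[0,0,0,0],[0,0,0,0]]' 0.55
cat > tips.py <<'E'
from h import *
import sys
s=env.observe(); R=cv2.Rodrigues(s['ee_rot'])[0]; p=s['position']; out=[]; print(p,s['grip_width'])
w=s['grip_width']*.094/2
for c,h in [('wrist',100),('scene',35),('side',35)]:
    im=snap(c,f'{c}_{sys.argv[1]}')[:,:,::-1]; C=cam(c,s)
    q=proj(C,[p+R@np.array([-.02,0,0])])[0]; cx,cy=[int(a) for a in q]
    f=390/(2*h); cr=np.ascontiguousarray(cv2.resize(im[cy-h:cy+h,cx-h:cx+h],(390,390),interpolation=cv2.INTER_CUBIC))
    cr0=cr.copy()
    for d,col in [(.0,(0,0,255)),(.02,(0,255,255)),(.03,(255,255,0))]:
      for sg in (-1,1):
        b=proj(C,[p+R@np.array([-d,sg*a,e]) for a,e in [(w,-.008),(w+.0125,-.008),(w+.0125,.008),(w,.008)]])
        cv2.polylines(cr,[np.int32((b-[cx-h,cy-h]+.5)*f*8)],True,col,1,cv2.LINE_AA,3)
    out.append(np.vstack([cr0,cr]))
cv2.imwrite(f'pics/tips_{sys.argv[1]}.png',cv2.resize(np.hstack(out),(800,533)))
E
python3 tips.py a
```

```text
t: 7.52
position: [0.4363, 0.0142, 0.0904]
ee_rot: [-0.0, 1.571, 0.0]
wrist_force: [-0.9, 0.4, 0.8]
grip_width: 0.452
[0.43633192 0.01424203 0.09035348] 0.45153660367119125
```

View pics/tips_a.png

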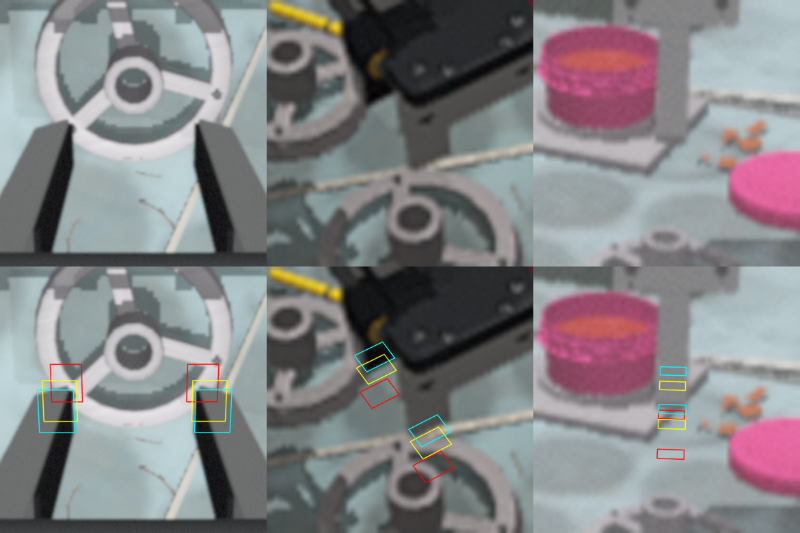

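The tips sit about 30–36 mm behind the stated TCP, and the wrist camera's scale is right. So I'll go lower, with views and force checks.

```bash
python3 -m handwheel '[[0,0,-30,0],[0,0,-30,0],[0,0,-25,0],[0,0,-5,0],[0,0,0,0],[0,0,0,0]]' 0.45
python3 tips.py b
```

```text
t: 8.17
position: [0.437, 0.0141, 0.0012]
ee_rot: [-0.0, 1.57, -0.0]
wrist_force: [-0.6, 0.5, -0.4]
grip_width: 0.553
[0.43703844 0.01408456 0.0011959 ] 0.5530468255045801
```

View pics/tips_b.png

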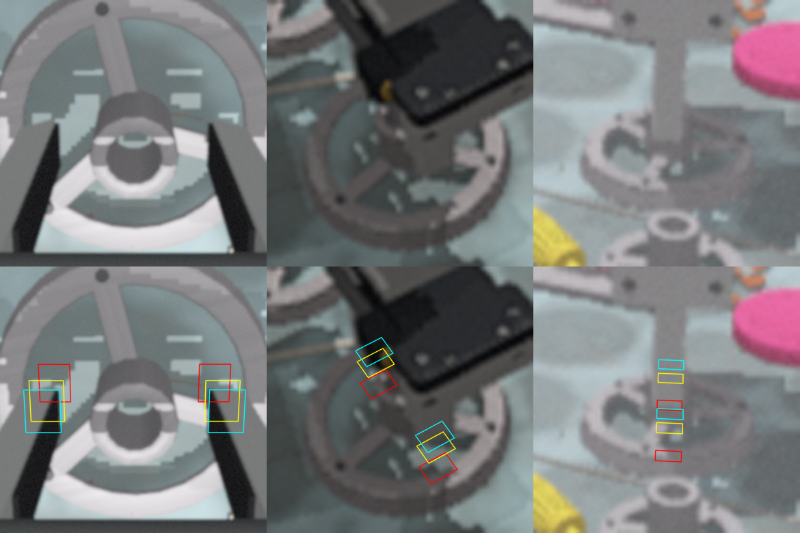

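```bash
python3 -m handwheel '[[0,0,-7,0],[0,0,-3,0],[0,0,-2,0],[0,0,0,0]]'
python3 -m handwheel '[[0,0,0,0],[0,0,0,0],[0,0,0,0],[0,0,0,0],[0,0,0,0],[0,0,0,0],[0,0,0,0],[0,0,0,0]]' 1 30
```

```text
t: 8.65
position: [0.4358, 0.0143, -0.0121]
ee_rot: [0.0, 1.572, 0.0]
wrist_force: [0.3, 0.9, 0.1]
grip_width: 0.55
t: 9.32
position: [0.4365, 0.0142, -0.0115]
ee_rot: [-0.0, 1.571, 0.0]
wrist_force: [-0.5, -0.9, 1.0]
grip_width: 0.319
```

Width 0.319 is 30 mm, so the sleeve is held. Lifting.

```bash
python3 -m handwheel '[[0,0,4,0],[0,0,8,0],[0,0,15,0],[0,0,25,0],[0,0,25,0],[0,0,25,0],[0,0,13,0],[0,0,0,0]]'
python3 -m handwheel '[[3,-12,0,0],[5,-25,0,0],[6,-30,0,0],[6,-30,0,0],[6,-30,0,0],[6,-30,0,0],[6,-30,0,0],[5,-25,0,0],[2,-12,0,0],[0,0,0,0],[0,0,0,0],[0,0,0,0]]'
python3 - <<'E'
from h import *
s=env.observe(); print(s['position'])
for c in ['wrist','scene','side']: snap(c,c+'9')
a=cv2.imread('pics/wrist9.png'); b=cv2.imread('pics/scene9.png')[280:480,250:450]; d=cv2.imread('pics/side9.png')[130:280,290:440]
o=np.hstack([cv2.resize(b,(400,400)),cv2.resize(d,(400,400))]); cv2.imwrite('pics/c9.png',o)
E
```

```text
t: 9.98
position: [0.4389, 0.0137, 0.1073]
ee_rot: [-0.001, 1.563, -0.001]
wrist_force: [0.0, 0.3, -1.6]
grip_width: 0.314
t: 10.98
position: [0.4807, -0.2082, 0.1026]
ee_rot: [0.0, 1.572, 0.002]
wrist_force: [0.0, 0.5, -1.1]
grip_width: 0.317
[ 0.48069833 -0.20816155  0.10263125]
```

View pics/c9.png

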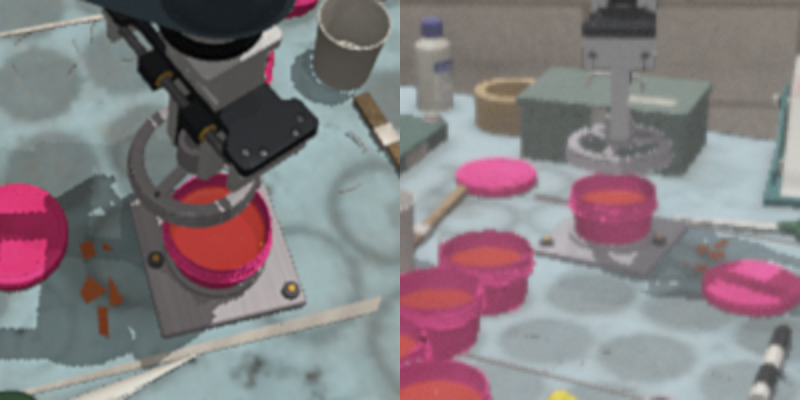

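View pics/wrist9.png

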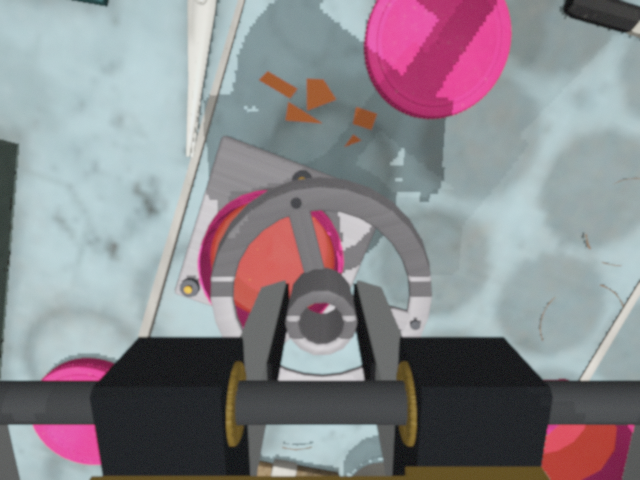

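```bash
cat > tubfit.py <<'E'
from h import *
from scipy.optimize import least_squares
def rimfit(im,C,x0,z=.065,r=.048):
    hsv=cv2.cvtColor(np.ascontiguousarray(im),cv2.COLOR_BGR2HSV); h=hsv[:,:,0].astype(int)
    m=(((h>155)|(h<12))&(hsv[:,:,1]>110)).astype(np.uint8)
    n,lab=cv2.connectedComponents(m); u=proj(C,[[x0[0],x0[1],z]])[0].round().astype(int)
    m=(lab==lab[u[1],u[0]]).astype(np.uint8)
    c=max(cv2.findContours(m,cv2.RETR_EXTERNAL,cv2.CHAIN_APPROX_NONE)[0],key=cv2.contourArea)[:,0,:]
    o=-C[1].T@C[2]; x=np.array(x0,float)
    P=np.array([onz(C,p,z)[:2] for p in c.astype(float)])
    for it in range(6):
        aw=x-o[:2]; aw/=np.linalg.norm(aw); d=P-x; rr=np.linalg.norm(d,axis=1); k=((d@aw)/rr>0.1)&(abs(rr-r)<.006)
        f=least_squares(lambda q:np.linalg.norm(P[k]-q[:2],axis=1)-q[2],[x[0],x[1],r],loss='soft_l1',f_scale=.001); 
        x=f.x[:2]
    f2=least_squares(lambda q:np.linalg.norm(P[k]-q[:2],axis=1)-r,x,loss='soft_l1',f_scale=.001)
    return f.x.round(4),f2.x.round(4),k.sum(),len(c)
E
python3 - <<'E'
from tubfit import *
for c in ['scene','side']:
    print(c,rimfit(cv2.imread(f'pics/{c}1.png'),cam(c),[.486,-.239]))
# wrist w2: pose then
R=np.array([[0,.001,1],[0,1,-.001],[-1,0,0]]); s=dict(ee_rot=cv2.Rodrigues(R)[0].ravel(),position=np.array([0.42430666,0.02317397,0.24542551]))
print('w2',rimfit(cv2.imread('pics/w2.png'),cam('wrist',s),[.486,-.239]))
E
```

```text
scene (array([ 0.4868, -0.2427,  0.0443]), array([ 0.4836, -0.2459]), np.int64(65), 158)
side (array([ 0.486, -0.239,  0.048]), array([ 0.486, -0.239]), np.int64(0), 87)
w2 (array([ 0.487 , -0.2404,  0.0438]), array([ 0.4846, -0.2358]), np.int64(116), 280)
```

```bash
python3 -m handwheel '[[3,-16,-10,0],[3,-16,-15,0],[0,0,-10,0],[0,0,0,0],[0,0,0,0],[0,0,0,0]]'
cat > rel.py <<'E'
from h import *
import sys
s=env.observe(); p=np.array(s['position']); print(p,s['wrist_force'],s['grip_width'])
o=[]
for c in ['scene','side']:
    im=snap(c,c+sys.argv[1])[:,:,::-1].copy(); C=cam(c)
    u=proj(C,[[p[0],p[1],.075]])[0].astype(int); h=50
    big=cv2.resize(im[u[1]-h:u[1]+h,u[0]-h:u[0]+h],(400,400),interpolation=cv2.INTER_CUBIC); b2=big.copy()
    def pl(pts,col): cv2.polylines(b2,[np.int32((pts-(u-h)+.5)*4*8)],True,col,1,cv2.LINE_AA,3)
    pl(proj(C,ring(.056,p[2]+.012)+[p[0],p[1],0]),(0,255,0))
    pl(proj(C,ring(.048,.065)+[float(sys.argv[2]),float(sys.argv[3]),0]),(255,255,0))
    o.append(np.vstack([big,b2]))
cv2.imwrite(f'pics/rel{sys.argv[1]}.png',cv2.resize(np.hstack(o),(600,600)))
E
python3 rel.py 10 .487 -.2405
```

```text
t: 11.63
position: [0.4875, -0.241, 0.0688]
ee_rot: [-0.001, 1.571, 0.001]
wrist_force: [0.3, -1.1, -0.4]
grip_width: 0.32
[ 0.48747044 -0.24101902  0.06878625] [ 0.30974434 -1.09406042 -0.4235995 ] 0.32028272087889
```

View pics/rel10.png

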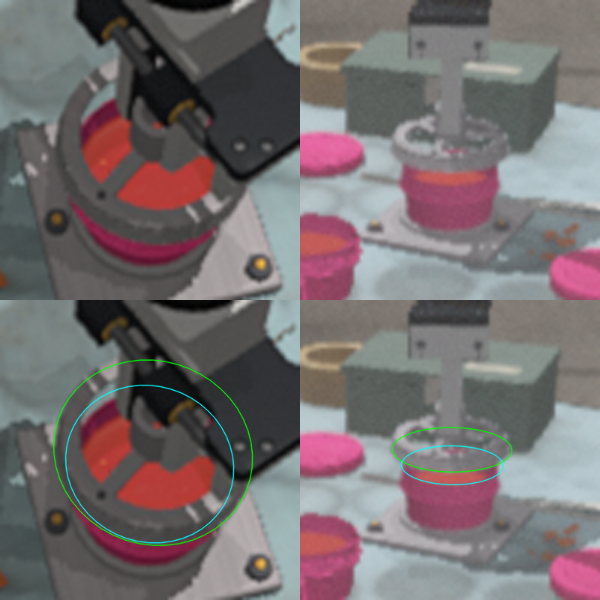

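Run:
```python
from h import *
s=env.observe(); p=np.array(s['position']); C=cam('wrist',s); im=snap('wrist','w10')[:,:,::-1].copy()
cv2.polylines(im,[np.int32(proj(C,ring(.056,p[2]+.012)+[p[0],p[1],0])*8)],True,(0,255,0),1,cv2.LINE_AA,3)
cv2.polylines(im,[np.int32(proj(C,ring(.048,.065)+[.487,-.2405,0])*8)],True,(255,255,0),1,cv2.LINE_AA,3)
cv2.imwrite('pics/w10c.png',cv2.resize(im[100:400,160:480],(800,750))[:600])
```

```text
(no output)
```

View pics/w10c.png

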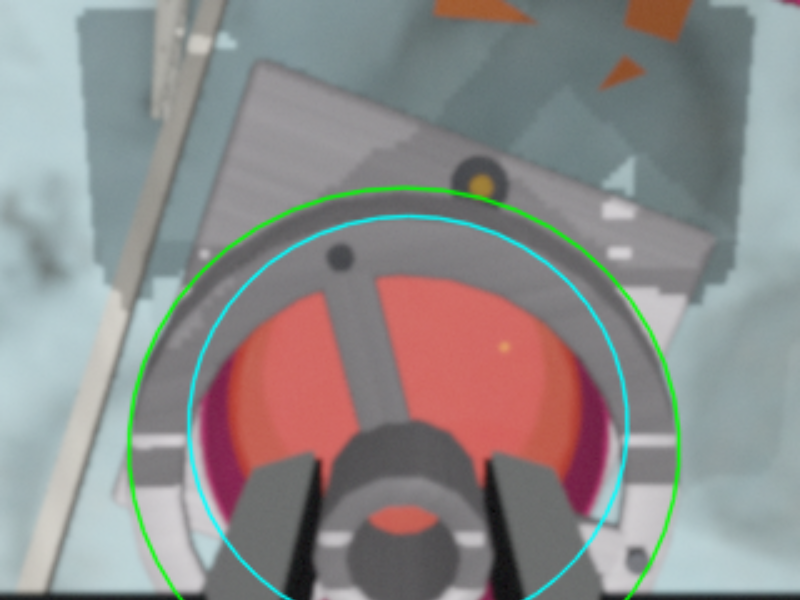

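In the wrist view the cap and tub share the same lateral centre, at about x=404 in the crop. In the side view both centre on about 450. They're aligned in both directions, so I'll lower the cap.

```bash
python3 -m handwheel '[[0,0,-6,0],[0,0,-6,0],[0,0,-4,0],[0,0,-3,0],[0,0,0,0],[0,0,0,0]]'
python3 rel.py 11 .487 -.2405
```

```text
t: 12.28
position: [0.4871, -0.2416, 0.049]
ee_rot: [0.0, 1.571, 0.0]
wrist_force: [0.5, -0.5, -0.2]
grip_width: 0.317
[ 0.48711495 -0.24163384  0.04895495] [ 0.46443557 -0.45310049 -0.24678197] 0.3168489311163999
```

View pics/rel11.png

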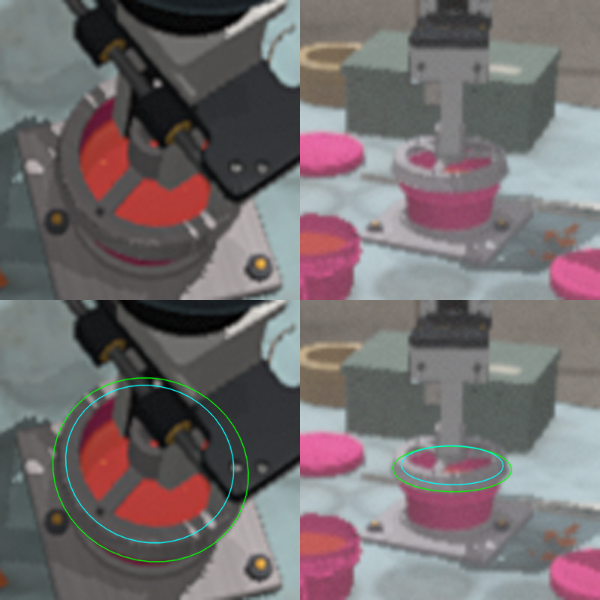

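The skirt is over the rim. I'll lower in small steps while watching the force.

```bash
python3 -m handwheel '[[0,0,-2,0],[0,0,-2,0],[0,0,-1.5,0],[0,0,0,0],[0,0,0,0]]'
python3 -m handwheel '[[0,0,-1,0],[0,0,0,0]]'
python3 -m handwheel '[[0,0,-1,0],[0,0,0,0]]'
```

```text
t: 12.8
position: [0.4872, -0.2417, 0.0437]
ee_rot: [0.0, 1.571, 0.0]
wrist_force: [-1.0, 0.2, -1.5]
grip_width: 0.315
t: 12.97
position: [0.4873, -0.2417, 0.0428]
ee_rot: [0.0, 1.571, 0.0]
wrist_force: [-0.2, -0.0, -1.2]
grip_width: 0.317
t: 13.13
position: [0.4872, -0.2417, 0.0417]
ee_rot: [0.0, 1.571, 0.0]
wrist_force: [0.5, -0.4, -1.7]
grip_width: 0.315
```

```bash
python3 -m handwheel '[[0,0,-1,0],[0,0,0,0],[0,0,0,0]]'
python3 -m handwheel '[[0,0,-0.8,0],[0,0,0,0],[0,0,0,0]]'
```

```text
t: 13.38
position: [0.4874, -0.2418, 0.0415]
ee_rot: [-0.0, 1.571, 0.0]
wrist_force: [-2.9, 2.4, 3.9]
grip_width: 0.316
t: 13.63
position: [0.4876, -0.2419, 0.0414]
ee_rot: [-0.0, 1.571, 0.0]
wrist_force: [-3.6, 1.8, 9.9]
grip_width: 0.316
```

Contact came at the expected height, with 10 N upward. Releasing.

```bash
python3 -m handwheel '[[0,0,0.8,0],[0,0,0,0],[0,0,0,0],[0,0,0,0],[0,0,0,0],[0,0,0,0]]' 0.3
python3 -m handwheel '[[0,0,10,0],[0,0,20,0],[0,0,35,0],[0,0,35,0],[0,0,35,0],[0,0,35,0],[0,0,15,0],[0,0,0,0],[0,0,0,0],[0,0,0,0]]' 0.2
python3 - <<'E'
from h import *
s=env.observe(); p=s['position']; print(p)
C=cam('wrist',s); im=snap('wrist','w12')[:,:,::-1].copy()
d=env.trace('wrist','tub_cap_grip')
for k in d[:2]:
    ys,xs=np.nonzero(k['mask']); print(k['p'],len(xs),xs.mean(),ys.mean())
    print(fit(C,CAP(.053),k['mask'],[.487,-.2415])[:2])
draw(im,C,CAP(.053),[.487,-.2415]); cv2.imwrite('pics/w12c.png',im)
E
python3 rel.py 12 .487 -.2415
```

```text
t: 14.13
position: [0.4873, -0.2417, 0.0407]
ee_rot: [0.0, 1.571, 0.0]
wrist_force: [0.1, -0.8, 0.9]
grip_width: 0.687
t: 14.97
position: [0.4865, -0.2411, 0.2241]
ee_rot: [0.001, 1.573, 0.001]
wrist_force: [0.4, 0.7, -0.5]
grip_width: 0.801
[ 0.48651922 -0.24114702  0.22414699]
0.58 6334 319.09520050520996 217.21534575307862
(array([ 0.48724936, -0.24169836]), np.float64(0.07722071906814638))
[ 0.48628482 -0.24097521  0.22347424] [-1.20410728  0.29387926 -0.22093935] 0.8019571997791087
```

View pics/w12c.png

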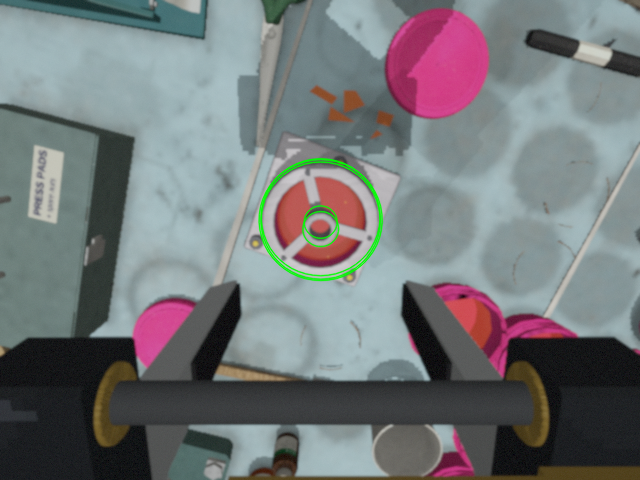

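View pics/rel12.png

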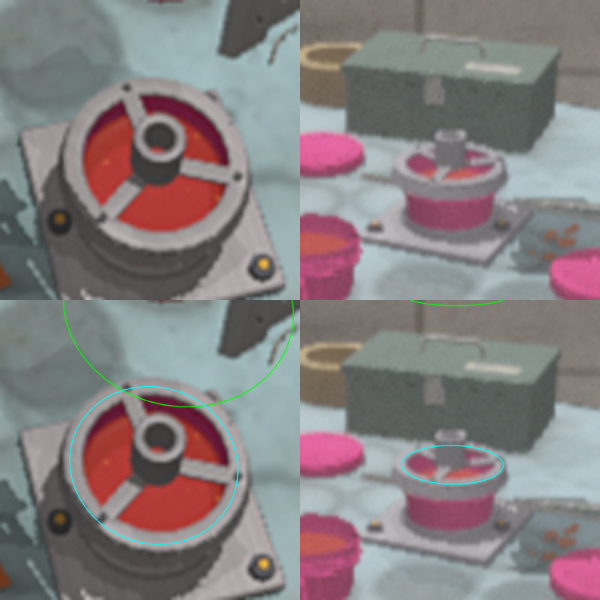

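The cap is seated and level, with its sleeve at (0.4872, -0.2417). Now the probe.

```bash
python3 -m handwheel '[[0,20,20,0],[0,35,20,0],[0,40,20,0],[3,41,10,0],[3,41,0,0],[3,41,0,0],[3,41,0,0],[3,41,0,0],[3,41,0,0],[3,41,0,0],[3,41,0,0],[3,41,0,0]]' 0.3
python3 -m handwheel '[[3,40,0,0],[3,40,0,0],[3,30,0,0],[3,15,0,0],[0,0,0,0],[0,0,0,0]]'
python3 - <<'E'
from h import *
s=env.observe(); p=s['position']; print(p)
C=cam('wrist',s); im=snap('wrist','w13')[:,:,::-1].copy()
for d in env.recognise('wrist','probe_grip')[:3]: print(d['p'],np.round(d['point'],4))
B=np.r_[ring(.012,.09),ring(.012,.142),ring(.040,.0)]
draw(im,C,[B],[.532,.349]); cv2.imwrite('pics/w13c.png',im)
E
```

```text
t: 16.17
position: [0.5137, 0.221, 0.2934]
ee_rot: [-0.0, 1.572, -0.0]
wrist_force: [0.0, 0.2, 0.2]
grip_width: 0.699
t: 16.67
position: [0.5258, 0.344, 0.293]
ee_rot: [-0.002, 1.573, 0.0]
wrist_force: [0.3, -1.1, -0.0]
grip_width: 0.698
[0.52582861 0.34402835 0.29300656]
0.82 [0.5004 0.1457 0.0198]
0.74 [0.5371 0.2754 0.0232]
```

View pics/w13c.png

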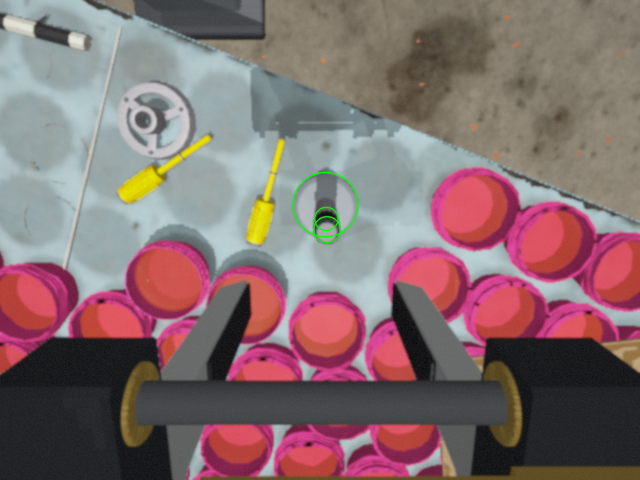

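Run:
```python
from h import *
im=cv2.imread('pics/w13.png')[160:260,275:375]; im2=cv2.imread('pics/w13c.png')[160:260,275:375]
cv2.imwrite('pics/w13z.png',np.hstack([cv2.resize(a,(400,400),interpolation=cv2.INTER_CUBIC) for a in (im,im2)]))
# other views
o=[]
for c in ['scene','side']:
    C=cam(c); im=cv2.imread(f'pics/{c}1.png'); B=np.r_[ring(.012,.09),ring(.012,.142),ring(.040,.0)]; b=im.copy(); draw(b,C,[B],[.532,.349])
    u=proj(C,[[.532,.349,.08]])[0].astype(int); h=50
    o+= [cv2.resize(a[u[1]-h:u[1]+h,u[0]-h:u[0]+h],(390,290),interpolation=cv2.INTER_CUBIC) for a in (im,b)]
cv2.imwrite('pics/p13z.png',np.vstack([np.hstack(o[:2]),np.hstack(o[2:])]))
```

```text
(no output)
```

View pics/w13z.png

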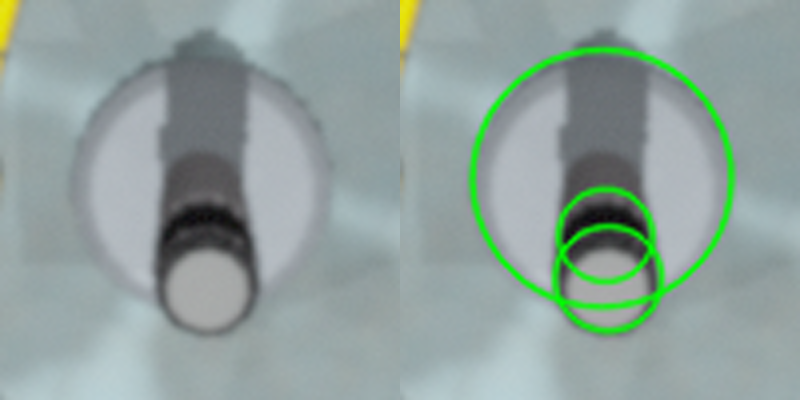

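View pics/p13z.png

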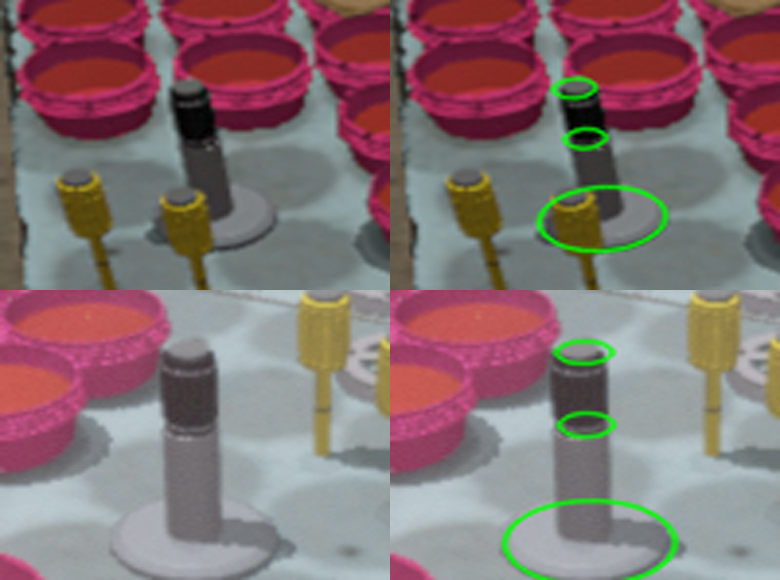

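Fitting the views puts the probe at about (0.5337, 0.3485). The foot disc is at (200,182) and the button at (207,290) in the zoom, slightly off my overlay. Descending partway.

```bash
python3 -m handwheel '[[4,2,-35,0],[4,2.5,-40,0],[0,0,-35,0],[0,0,-15,0],[0,0,0,0],[0,0,0,0],[0,0,0,0]]' 0.3
python3 - <<'E'
from h import *
s=env.observe(); p=s['position']; print(p)
C=cam('wrist',s); im=snap('wrist','w14')[:,:,::-1].copy(); b=im.copy()
draw(b,C,[np.r_[ring(.012,.09),ring(.012,.142),ring(.040,.0)]],[.5337,.3485])
cv2.imwrite('pics/w14z.png',np.hstack([cv2.resize(a[120:320,230:430],(400,400),interpolation=cv2.INTER_CUBIC) for a in (im,b)]))
E
```

```text
t: 17.35
position: [0.5357, 0.3481, 0.1718]
ee_rot: [0.002, 1.567, 0.0]
wrist_force: [0.6, -0.2, 0.6]
grip_width: 0.701
[0.53565614 0.34813999 0.17175322]
```

View pics/w14z.png

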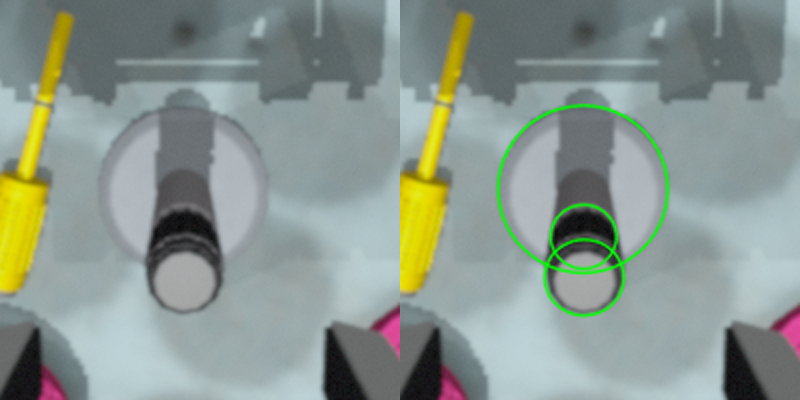

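```bash
python3 -m handwheel '[[0,0,-25,0],[0,0,-30,0],[0,0,-25,0],[0,0,-10,0],[0,0,0,0],[0,0,0,0],[0,0,0,0]]' 0.45
python3 tips.py c
```

```text
t: 17.98
position: [0.5361, 0.3491, 0.0822]
ee_rot: [0.001, 1.567, 0.001]
wrist_force: [0.3, 0.4, 0.7]
grip_width: 0.552
[0.53611749 0.34911373 0.08217542] 0.5516840484459062
```

View pics/tips_c.png

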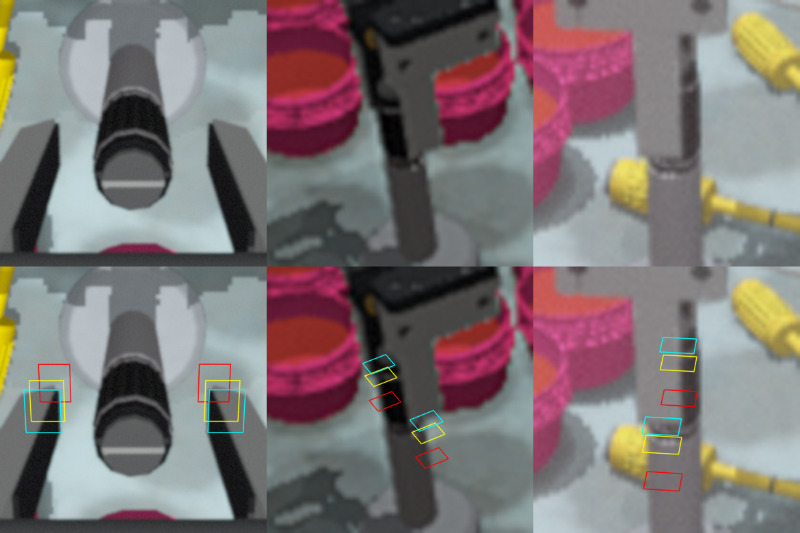

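```bash
python3 -m handwheel '[[-2,0,-6,0],[0,0,-6,0],[0,0,0,0],[0,0,0,0]]'
python3 -m handwheel '[[0,0,0,0],[0,0,0,0],[0,0,0,0],[0,0,0,0],[0,0,0,0],[0,0,0,0],[0,0,0,0],[0,0,0,0]]' 1 25
python3 tips.py d
```

```text
t: 18.47
position: [0.5316, 0.3481, 0.0664]
ee_rot: [-0.001, 1.572, -0.0]
wrist_force: [0.1, 1.0, -0.5]
grip_width: 0.55
t: 19.13
position: [0.5324, 0.3485, 0.0675]
ee_rot: [0.0, 1.57, 0.0]
wrist_force: [0.3, 0.4, 0.8]
grip_width: 0.253
[0.53241121 0.34846017 0.06750587] 0.253382758119361
```

View pics/tips_d.png

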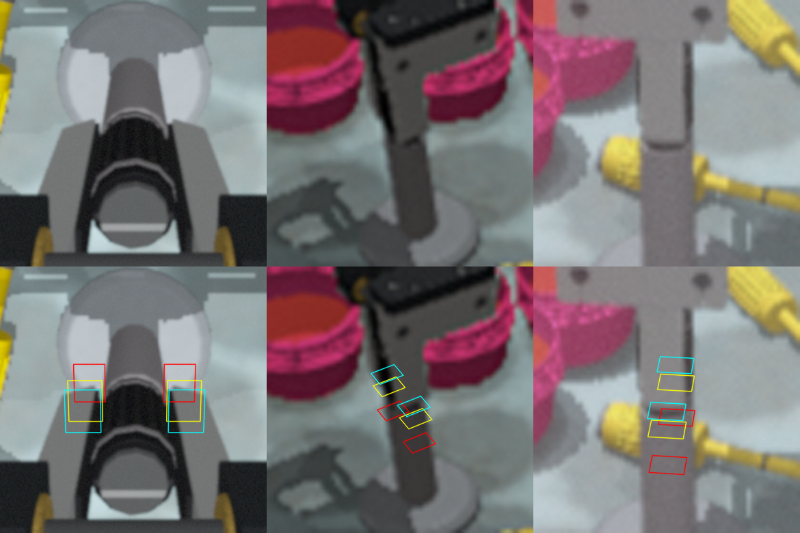

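The probe is gripped: width 0.253 is 24 mm. Drawing it straight up.

```bash
python3 -m handwheel '[[0,0,5,0],[0,0,10,0],[0,0,15,0],[0,0,20,0],[0,0,20,0],[0,0,20,0],[0,0,20,0],[0,0,15,0],[0,0,10,0],[0,0,5,0],[0,0,0,0],[0,0,0,0]]'
python3 - <<'E'
from h import *
s=env.observe(); p=np.array(s['position']); print(p,s['grip_width'])
o=[]
for c in ['scene','side']:
    C=cam(c); im=snap(c,c+'15')[:,:,::-1].copy(); b=im.copy()
    P=[np.r_[ring(.004,p[2]-.052),ring(.0045,p[2]-.012),ring(.012,p[2]+.023),ring(.012,p[2]+.075)]]
    draw(b,C,P,[p[0]+.001,p[1]])
    u=proj(C,[[p[0],p[1],p[2]]])[0].astype(int); h=50
    o+= [cv2.resize(a[u[1]-h:u[1]+h,u[0]-h:u[0]+h],(390,290),interpolation=cv2.INTER_CUBIC) for a in (im,b)]
cv2.imwrite('pics/p15.png',np.vstack([np.hstack(o[:2]),np.hstack(o[2:])]))
E
```

```text
t: 20.28
position: [0.5319, 0.3482, 0.2067]
ee_rot: [-0.0, 1.572, -0.0]
wrist_force: [0.4, -0.5, -1.6]
grip_width: 0.255
[0.53191532 0.3481923  0.2066873 ] 0.2546531415198442
```

View pics/p15.png

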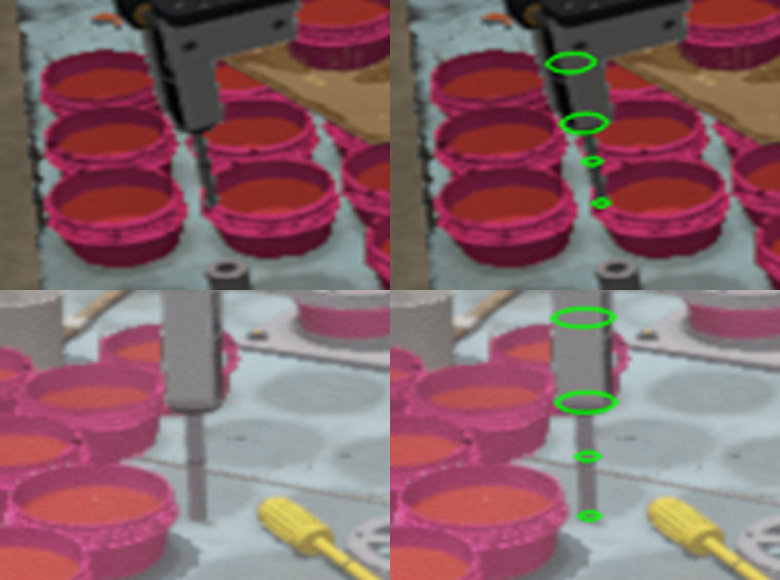

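The probe hangs straight and the model agrees to about 1–2 mm. Carrying it to the cap.

```bash
python3 -m handwheel '[[0,-10,0,0],[-2,-20,0,0],[-3,-30,0,0],[-3,-38,0,0],[-3,-40,0,0],[-3,-40,0,0],[-3,-40,0,0],[-3,-40,0,0],[-3,-40,0,0],[-3,-40,0,0],[-3,-40,0,0],[-3,-40,0,0]]'
python3 -m handwheel '[[-3,-40,0,0],[-3,-38,0,0],[-3,-30,0,0],[-3,-20,0,0],[-2,-10,0,0],[0,0,0,0],[0,0,0,0],[0,0,0,0]]'
python3 - <<'E'
from h import *
import time
s=env.observe(); print(s['position'],s['ee_rot'])
for i in range(3):
    snap('wrist','w16'); print(env.observe()['position'])
E
```

```text
t: 21.38
position: [0.499, -0.0718, 0.2068]
ee_rot: [0.0, 1.572, -0.0]
wrist_force: [0.3, -0.0, -1.4]
grip_width: 0.254
t: 22.05
position: [0.4862, -0.2064, 0.2071]
ee_rot: [-0.0, 1.571, 0.001]
wrist_force: [0.1, 0.3, -1.1]
grip_width: 0.251
[ 0.4862462  -0.20642734  0.20705949] [-3.43978964e-04  1.57113674e+00  1.44276501e-03]
[ 0.4863518  -0.20631738  0.20715484]
[ 0.48645942 -0.20631491  0.20726555]
[ 0.48650675 -0.20642907  0.20734588]
```

View pics/w16.png

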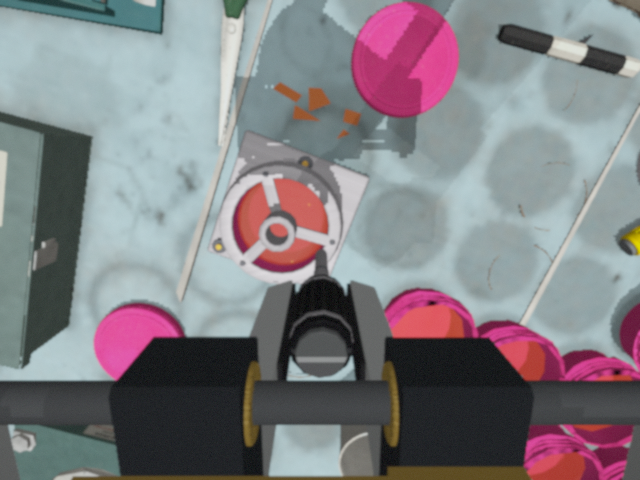

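```bash
python3 -m handwheel '[[0,-12,-10,0],[0,-15,-15,0],[0,-8,-12,0],[0,0,-3,0],[0,0,0,0],[0,0,0,0],[0,0,0,0]]'
cat > pr.py <<'E'
from h import *
import sys
n=sys.argv[1]; SX,SY=float(sys.argv[2]),float(sys.argv[3])
s=env.observe(); p=np.array(s['position']); print(p,s['ee_rot'],s['wrist_force'],s['grip_width'])
o=[]
for c,h in [('wrist',45),('scene',30),('side',30)]:
    im=snap(c,c+n)[:,:,::-1].copy(); C=cam(c,s); 
    u=proj(C,[[SX,SY,.105]])[0].astype(int); k=390/(2*h)
    big=cv2.resize(im[u[1]-h:u[1]+h,u[0]-h:u[0]+h],(390,390),interpolation=cv2.INTER_CUBIC); b=big.copy()
    def pl(r,z,x,y,col): cv2.polylines(b,[np.int32((proj(C,ring(r,z)+[x,y,0])-(u-h)+.5)*k*8)],True,col,1,cv2.LINE_AA,3)
    pl(.009,.097,SX,SY,(0,255,0)); pl(.015,.097,SX,SY,(0,255,0)); pl(.015,.069,SX,SY,(0,255,0))
    for r,dz in [(.004,-.052),(.0045,-.012),(.012,.023)]: pl(r,p[2]+dz,p[0]+.001,p[1],(255,255,0))
    o.append(np.vstack([big,b]))
cv2.imwrite(f'pics/pr{n}.png',cv2.resize(np.hstack(o),(800,533),interpolation=cv2.INTER_AREA))
E
python3 pr.py 17 .4872 -.2417
```

```text
t: 22.78
position: [0.4867, -0.2425, 0.168]
ee_rot: [-0.001, 1.57, -0.0]
wrist_force: [0.2, -1.0, -1.0]
grip_width: 0.251
[ 0.48668322 -0.24248076  0.16795653] [-7.51868268e-04  1.56996837e+00 -7.05453440e-06] [ 0.16034217 -1.00256757 -0.97515343] 0.25081405959357117
```

View pics/pr17.png

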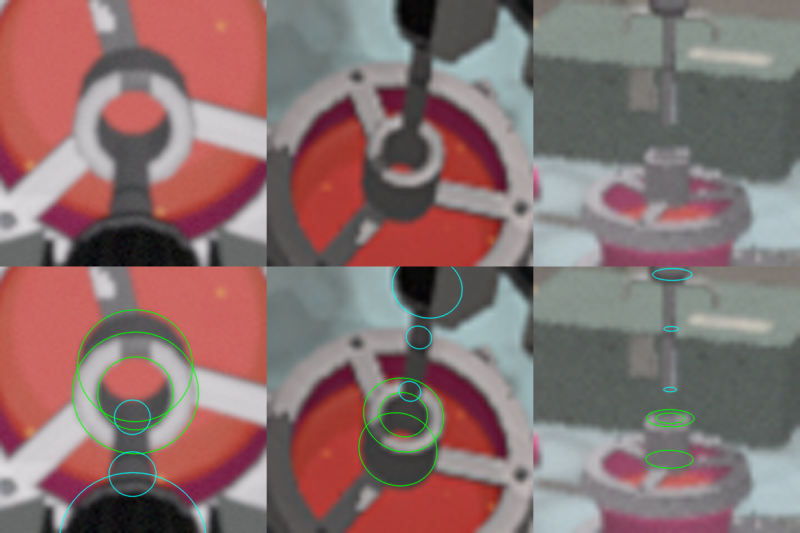

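The stem is lined up with the bore in all three views: x=131 against 133 in the wrist view and 669 against 668 in the side view. I'll start the insertion with a small +y correction.

```bash
python3 -m handwheel '[[0,0.5,0,0],[0,0,-4,0],[0,0,-6,0],[0,0,-6,0],[0,0,-6,0],[0,0,-4,0],[0,0,-2,0],[0,0,0,0],[0,0,0,0],[0,0,0,0]]'
python3 pr.py 18 .4872 -.2417
```

```text
t: 23.77
position: [0.4865, -0.2423, 0.1397]
ee_rot: [-0.0, 1.57, -0.0]
wrist_force: [0.4, 0.5, -1.3]
grip_width: 0.252
[ 0.4864927  -0.24229544  0.13966145] [-2.75568345e-04  1.57033732e+00 -3.25434349e-04] [ 0.38821434  0.52361598 -1.29412156] 0.2521810915614956
```

View pics/pr18.png

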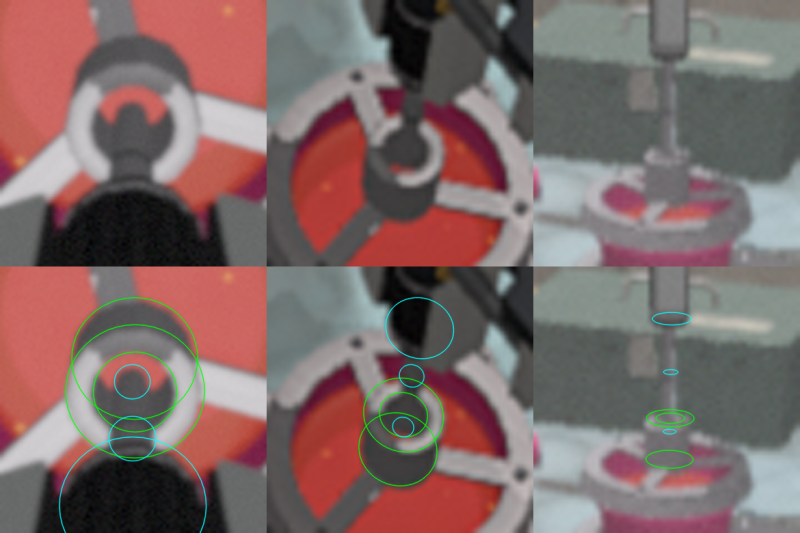

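```bash
python3 -m handwheel '[[0,0,-4,0],[0,0,-6,0],[0,0,-6,0],[0,0,-5,0],[0,0,-3,0],[0,0,-2,0],[0,0,0,0],[0,0,0,0],[0,0,0,0]]'
python3 pr.py 19 .4872 -.2417
python3 - <<'E'
from h import *
o=[]
for c,h in [('wrist',25),('scene',20),('side',20)]:
    im=cv2.imread(f'pics/{c}19.png'); C=cam(c); u=proj(C,[[.4872,-.2417,.102]])[0].astype(int)
    o.append(cv2.resize(im[u[1]-h:u[1]+h,u[0]-h:u[0]+h],(266,400),interpolation=cv2.INTER_CUBIC) if 0 else cv2.resize(im[u[1]-h:u[1]+h,u[0]-h:u[0]+h],(266,266),interpolation=cv2.INTER_CUBIC))
cv2.imwrite('pics/z19.png',np.hstack(o))
E
```

```text
t: 24.67
position: [0.4865, -0.2423, 0.1136]
ee_rot: [-0.0, 1.57, -0.0]
wrist_force: [1.2, -0.1, -1.8]
grip_width: 0.251
[ 0.4864791  -0.24227027  0.11361093] [-3.04082543e-04  1.57039898e+00 -2.23933042e-04] [ 1.24485732 -0.09510192 -1.78024115] 0.2514224103596326
```

View pics/pr19.png

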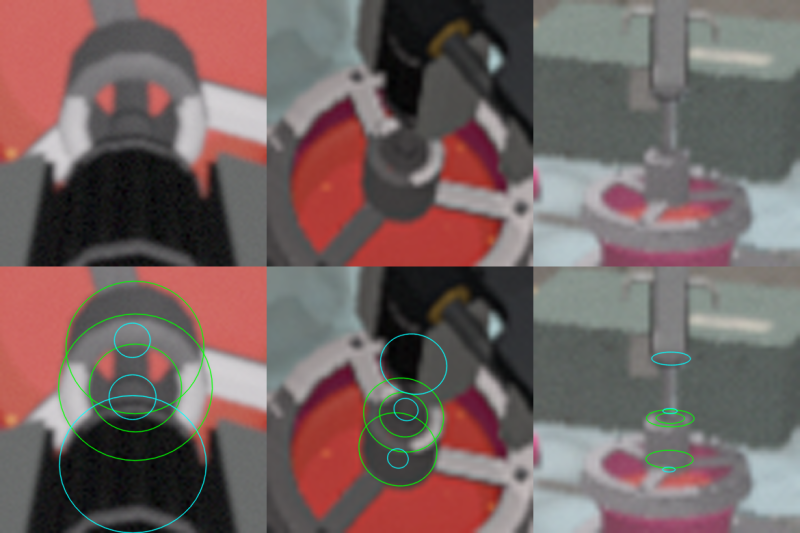

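View pics/z19.png

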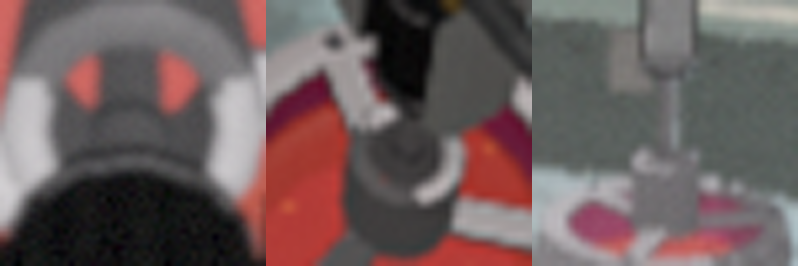

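Run:
```python
from h import *
im=cv2.imread('pics/side19.png').astype(float); C=cam('side')
for z in (.14,.13,.125,.115,.11,.097,.09,.08,.07): print(z,proj(C,[[.4872,-.2417,z],[.4972,-.2417,z]]).round(2).tolist())
u=proj(C,[[.4872,-.2417,.1]])[0].astype(int); print(u)
for r in range(u[1]-14,u[1]+13): print(r,im[r,u[0]-9:u[0]+10].mean(1).round().astype(int).tolist())
```

```text
0.14 [[370.53, 174.06], [366.92, 174.0]]
0.13 [[370.47, 177.48], [366.86, 177.41]]
0.125 [[370.43, 179.18], [366.84, 179.1]]
0.115 [[370.37, 182.56], [366.78, 182.48]]
0.11 [[370.34, 184.24], [366.76, 184.16]]
0.097 [[370.25, 188.58], [366.69, 188.5]]
0.09 [[370.21, 190.91], [366.65, 190.83]]
0.08 [[370.14, 194.21], [366.6, 194.13]]
0.07 [[370.08, 197.49], [366.55, 197.4]]
[370 187]
173 [102, 116, 121, 121, 119, 87, 124, 125, 124, 124, 123, 124, 123, 86, 88, 90, 90, 92, 90]
174 [105, 119, 119, 120, 118, 88, 106, 115, 114, 113, 114, 112, 111, 95, 92, 92, 86, 87, 90]
175 [105, 118, 118, 120, 116, 101, 101, 103, 108, 108, 111, 103, 100, 105, 95, 88, 81, 88, 91]
176 [104, 120, 122, 124, 117, 105, 90, 84, 94, 98, 98, 89, 99, 93, 92, 91, 91, 89, 92]
177 [105, 120, 120, 123, 119, 115, 102, 83, 81, 87, 97, 87, 104, 97, 94, 92, 91, 91, 92]
178 [102, 119, 121, 120, 121, 121, 115, 98, 98, 109, 121, 101, 95, 90, 88, 94, 91, 93, 95]
179 [98, 110, 108, 111, 112, 110, 109, 99, 99, 113, 120, 100, 91, 91, 91, 92, 93, 92, 90]
180 [92, 94, 89, 94, 97, 98, 95, 94, 101, 110, 122, 101, 92, 90, 94, 98, 93,
[... 1066 characters left out ...]
91]
193 [169, 170, 167, 157, 124, 113, 113, 113, 114, 109, 112, 111, 108, 110, 141, 162, 163, 123, 106]
194 [175, 165, 155, 143, 122, 109, 116, 112, 112, 112, 113, 112, 107, 107, 125, 146, 148, 124, 118]
195 [172, 165, 150, 130, 118, 112, 112, 111, 112, 112, 108, 111, 107, 107, 98, 111, 114, 107, 106]
196 [154, 159, 161, 146, 121, 109, 111, 111, 108, 110, 111, 109, 105, 104, 98, 102, 107, 102, 98]
197 [118, 126, 143, 144, 119, 112, 112, 111, 109, 113, 108, 109, 110, 104, 107, 109, 112, 109, 106]
198 [108, 109, 115, 115, 111, 110, 110, 108, 109, 110, 112, 109, 106, 105, 114, 115, 118, 117, 117]
199 [109, 111, 110, 105, 108, 112, 115, 111, 113, 112, 109, 109, 106, 103, 116, 119, 121, 119, 118]
```

Run:
```python
from h import *
o=[]
for c,h,n in [('scene',16,'17'),('scene',16,'19'),('side',12,'17'),('side',12,'19')]:
    im=cv2.imread(f'pics/{c}{n}.png'); C=cam(c); u=proj(C,[[.4872,-.2417,.105]])[0].astype(int)
    f=400/(2*h); b=cv2.resize(im[u[1]-h:u[1]+h,u[0]-h:u[0]+h],(400,400),interpolation=cv2.INTER_NEAREST)
    b=cv2.convertScaleAbs(b,alpha=1.5,beta=-20)
    q=(proj(C,[[.4872,-.2417,.07],[.4872,-.2417,.097],[.4872,-.2417,.14]])-(u-h)+.5)*f
    cv2.polylines(b,[np.int32(q)],False,(0,255,0),1); cv2.circle(b,tuple(np.int32(q[1])),3,(0,255,0),1)
    cv2.polylines(b,[np.int32((proj(C,ring(.015,.097)+[.4872,-.2417,0])-(u-h)+.5)*f)],True,(0,255,255),1)
    o.append(b)
cv2.imwrite('pics/e19.png',cv2.resize(np.vstack([np.hstack(o[:2]),np.hstack(o[2:])]),(600,600)))
```

```text
(no output)
```

View pics/e19.png

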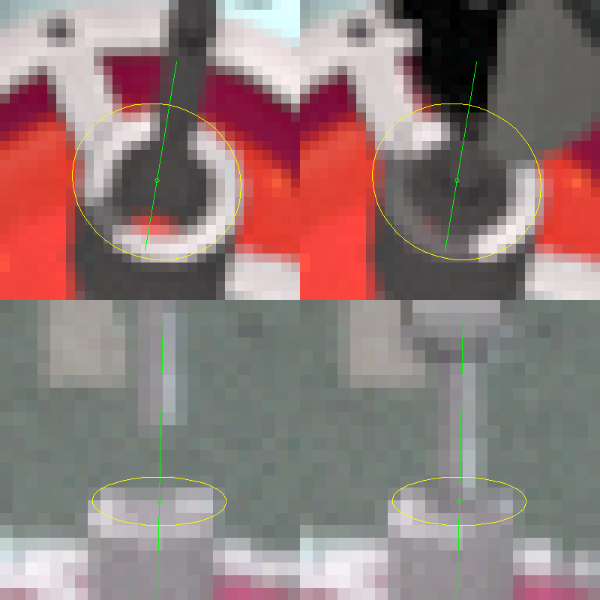

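Run:
```python
from h import *
im=cv2.imread('pics/scene17.png'); C=cam('scene'); a=np.array([.4872,-.2417,.097])
print(proj(C,[a,a+[.01,0,0],a+[0,.01,0],a+[0,0,.02],a+[0,0,.04]]).round(2).tolist())
u=proj(C,[a])[0].astype(int); print(u)
for r in range(u[1]-22,u[1]+14): print(r,im[r,u[0]-12:u[0]+13,1].tolist())
C=cam('side');print(proj(C,[a,a+[.01,0,0],a+[0,.01,0]]).round(2).tolist())
```

```text
[[360.23, 380.76], [364.98, 377.7], [356.61, 376.17], [361.18, 375.01], [362.16, 369.04]]
[360 380]
358 [148, 152, 159, 169, 176, 180, 182, 181, 179, 177, 177, 179, 183, 184, 133, 61, 33, 35, 50, 73, 79, 79, 79, 79, 77]
359 [146, 152, 159, 164, 175, 181, 183, 183, 181, 178, 178, 179, 183, 186, 140, 78, 52, 46, 56, 73, 77, 77, 77, 78, 76]
360 [140, 146, 153, 154, 165, 175, 182, 184, 183, 182, 181, 181, 184, 186, 134, 73, 59, 60, 66, 86, 84, 76, 74, 74, 73]
361 [139, 143, 146, 151, 154, 159, 167, 170, 170, 170, 170, 170, 171, 175, 123, 68, 59, 58, 65, 116, 128, 104, 91, 83, 97]
362 [142, 144, 146, 149, 147, 146, 148, 145, 148, 148, 149, 150, 150, 149, 100, 59, 59, 57, 66, 144, 173, 160, 150, 142, 154]
363 [144, 135, 128, 142, 149, 148, 146, 144, 146, 146, 148, 151, 150, 128, 81, 59, 60, 56, 64, 144, 174, 177, 181, 186, 187]
364 [133, 104, 90, 124, 150, 155, 152, 151, 151, 151, 152, 156, 156, 122, 73, 57, 61, 56, 62, 130, 153, 159, 167, 175, 181]
365 [127, 86, 68, 106, 147, 159, 160, 158, 156, 157, 156, 159, 161, 122, 66, 50, 53, 50, 64, 133, 150, 153, 159, 161, 166]
366 [154, 128, 114,
[... 2514 characters left out ...]
59, 60, 66, 101, 129, 149, 159, 160, 163, 167, 169, 164, 148, 118, 77, 65, 85, 88, 70, 59]
389 [59, 61, 59, 57, 58, 62, 59, 57, 61, 74, 104, 126, 135, 141, 146, 138, 114, 83, 62, 57, 94, 131, 134, 121, 117]
390 [60, 58, 59, 58, 59, 58, 60, 59, 58, 57, 62, 65, 67, 67, 69, 67, 61, 55, 55, 60, 115, 150, 156, 154, 158]
391 [58, 60, 60, 58, 58, 60, 60, 60, 61, 60, 59, 57, 57, 57, 57, 56, 58, 56, 55, 65, 128, 156, 157, 156, 156]
392 [59, 59, 59, 58, 59, 61, 60, 61, 59, 61, 59, 60, 60, 60, 60, 59, 59, 59, 56, 75, 144, 163, 160, 157, 156]
393 [58, 58, 58, 59, 69, 65, 62, 60, 61, 60, 60, 62, 59, 60, 61, 59, 59, 58, 58, 76, 127, 143, 151, 159, 163]
[[370.25, 188.58], [366.69, 188.5], [370.11, 189.88]]
```

Run:
```python
from h import *
for n in ('17','19'):
    im=cv2.imread(f'pics/side{n}.png').astype(float); d=im[:,:,2]-im[:,:,1]
    rs=range(166,181) if n=='17' else range(180,187)
    print(n,'stem R-G',d[list(rs),361:381].mean(0).round(1).tolist())
    print('bright',im[list(rs),361:381].mean((0,2)).round(0).tolist())
    print(n,'sleeve',d[188:191,361:381].mean(0).round(1).tolist(), im[188:191,361:381].mean((0,2)).round(0).tolist())
    print(n,'body G', im[193:198,361:381,1].mean(0).round(0).tolist())
```

```text
17 stem R-G [-4.5, -1.7, -2.1, -1.3, -1.2, -2.2, -4.3, -5.5, 0.7, 2.1, -1.5, -7.5, -8.2, -7.5, -6.8, -6.3, -5.4, -5.9, -6.4, -6.3]
bright [110.0, 119.0, 122.0, 121.0, 122.0, 121.0, 115.0, 107.0, 106.0, 109.0, 112.0, 111.0, 109.0, 108.0, 111.0, 114.0, 113.0, 113.0, 115.0, 116.0]
17 sleeve [-6.3, -6.3, -6.3, -3.7, -1.0, 2.0, 2.7, 2.3, 2.0, 1.7, 1.0, 1.7, 2.7, 0.0, -4.7, -6.3, -5.3, -6.3, -7.3, -7.3] [94.0, 93.0, 93.0, 97.0, 126.0, 147.0, 132.0, 123.0, 121.0, 122.0, 123.0, 134.0, 135.0, 134.0, 104.0, 93.0, 91.0, 91.0, 93.0, 92.0]
17 body G [152.0, 152.0, 152.0, 139.0, 117.0, 109.0, 109.0, 108.0, 109.0, 110.0, 109.0, 110.0, 107.0, 103.0, 102.0, 111.0, 116.0, 118.0, 118.0, 116.0]
19 stem R-G [-4.9, -5.4, -5.0, -5.9, -6.0, -5.7, -5.7, -4.1, 1.3, 1.6, -3.4, -5.4, -6.4, -7.0, -6.9, -6.1, -6.7, -7.4, -7.1, -6.7]
bright [92.0, 92.0, 91.0, 93.0, 94.0, 93.0, 93.0, 95.0, 102.0, 112.0, 126.0, 104.0, 93.0, 90.0, 92.0, 93.0, 90.0, 92.0, 91.0, 92.0]
19 sleeve [-5.7, -5.7, -5.3, -4.3, 0.3, 2.7, 2.0, 1.7, 2.7, 2.7, 1.0, 1.7, 0.0, 0.3, -5.7, -7.3, -6.3, -5.7, -6.0, -5.3] [93.0, 94.0, 93.0, 98.0, 127.0, 146.0, 131.0, 115.0, 107.0, 110.0, 113.0, 109.0, 110.0, 119.0, 99.0, 91.0, 92.0, 91.0, 92.0, 92.0]
19 body G [152.0, 153.0, 151.0, 139.0, 118.0, 109.0, 111.0, 109.0, 109.0, 109.0, 108.0, 108.0, 106.0, 103.0, 101.0, 110.0, 113.0, 100.0, 95.0, 111.0]
```

The estimates of centring error in x disagree: side says about -1 mm, scene about +0.5 mm. They average near zero, against 5 mm of clearance. I'll make small corrections and lower to ring level, which is TCP z ≈ 0.109.

```bash
python3 -m handwheel '[[0.4,0.4,-1,0],[0,0,-1.5,0],[0,0,-1.5,0],[0,0,-0.5,0],[0,0,0,0],[0,0,0,0],[0,0,0,0],[0,0,0,0],[0,0,0,0],[0,0,0,0]]'
python3 - <<'E'
from h import *
P=[];o=[]
for c in ['wrist','scene','side']*2:
    snap(c,c+'20'); P.append(env.observe()['position'])
print(np.mean(P,0),np.std(P,0)); s=env.observe(); print(s['wrist_force'],s['grip_width'])
for c,h in [('wrist',30),('scene',22),('side',22)]:
    im=cv2.imread(f'pics/{c}20.png'); C=cam(c); u=proj(C,[[.4872,-.2417,.105]])[0].astype(int)
    o.append(cv2.resize(im[u[1]-h:u[1]+h,u[0]-h:u[0]+h],(266,266),interpolation=cv2.INTER_CUBIC))
cv2.imwrite('pics/z20.png',cv2.resize(np.hstack(o),(800,267)))
C=cam('side'); print(proj(C,[[.487,-.2417,.097],[.487,-.2417,.132]]))
im=cv2.imread('pics/side20.png').astype(int)
for r in range(170,194): print(r,im[r,363:377].mean(1).astype(int).tolist())
E
```

```text
t: 25.65
position: [0.4867, -0.2418, 0.1089]
ee_rot: [-0.0, 1.571, -0.0]
wrist_force: [0.5, -0.0, -1.5]
grip_width: 0.25
[ 0.48669325 -0.24172361  0.10885076] [1.68044678e-05 1.54804917e-05 2.10915504e-05]
[ 0.30797441 -0.54758967 -1.35613223] 0.2525823373259075
[[370.32268497 188.58503146]
 [370.55111906 176.79830923]]
170 [112, 110, 105, 80, 125, 129, 126, 129, 130, 127, 125, 91, 116, 127]
171 [117, 118, 116, 86, 125, 130, 130, 129, 128, 129, 125, 87, 89, 98]
172 [117, 118, 117, 85, 127, 131, 129, 131, 131, 130, 126, 85, 85, 92]
173 [117, 123, 120, 85, 128, 131, 130, 128, 129, 130, 125, 82, 87, 91]
174 [121, 123, 118, 87, 127, 130, 131, 128, 129, 130, 125, 91, 90, 90]
175 [122, 122, 117, 91, 122, 123, 121, 122, 118, 121, 123, 111, 97, 91]
176 [121, 121, 118, 96, 105, 108, 107, 111, 108, 109, 111, 121, 101, 93]
177 [122, 123, 115, 95, 94, 98, 103, 101, 99, 101, 97, 102, 95, 93]
178 [118, 120, 115, 103, 95, 85, 84, 89, 83, 94, 82, 87, 92, 91]
179 [107, 107, 110, 105, 109, 89, 86, 86, 95, 104, 94, 91, 89, 98]
180 [90, 89, 92, 94, 92, 95, 105, 108, 120, 101, 89, 93, 93, 94]
181 [92, 93
[... 178 characters left out ...]
 91]
184 [94, 91, 93, 91, 92, 94, 103, 116, 139, 106, 95, 92, 91, 98]
185 [91, 90, 92, 95, 94, 95, 105, 113, 136, 104, 94, 89, 92, 96]
186 [93, 92, 90, 90, 91, 96, 102, 111, 124, 101, 91, 91, 91, 96]
187 [93, 92, 89, 95, 95, 92, 104, 111, 101, 94, 92, 91, 93, 89]
188 [93, 93, 99, 126, 119, 103, 106, 111, 101, 101, 104, 111, 95, 93]
189 [92, 98, 131, 156, 138, 114, 108, 105, 100, 108, 116, 129, 102, 93]
190 [91, 98, 148, 158, 140, 128, 116, 112, 103, 106, 111, 117, 99, 93]
191 [102, 101, 124, 145, 142, 140, 133, 129, 117, 113, 113, 110, 102, 96]
192 [141, 131, 116, 116, 116, 114, 123, 126, 117, 114, 107, 108, 119, 129]
193 [168, 155, 123, 112, 111, 110, 111, 113, 111, 113, 111, 114, 139, 160]
```

View pics/z20.png

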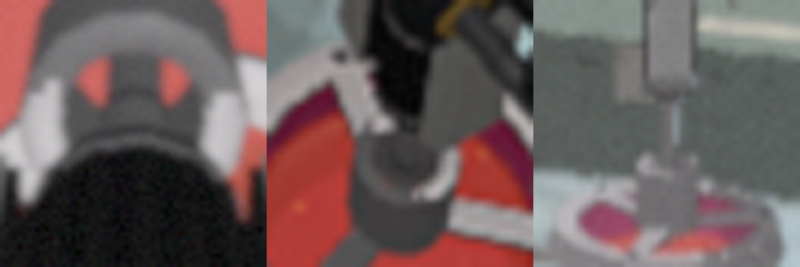

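The last checks before handing in:
- **Centring:** in the wrist view the stem spans 110–160 in a bore of 78–192, both centred on 135.
- **Depth:** in the side view the handle foot is 11.7 px above the sleeve mouth, where 35 mm would give 11.8 px.
- **Steadiness:** the measured pose is constant and there is no contact force.

Run:
```python
from h import *
print(env.sign_off()); print(env.observe()['t'])
```

```text
the job is handed in; nothing more can be done
None
the job is handed in; nothing more can be done
```

The job is handed in. The larger cap sits on the tub's rim and is released. The probe is held upright in its sleeve, with the ring level with the mouth. It took about 26 s of the 61 s allowed.

**What went wrong and was mended:** my first try at the cap closed above its sleeve. The finger tips measure about 33 mm short of the stated TCP. That miss did not move the cap. I went lower, gripped it and seated it; the rim was felt at the expected height, with about 10 N upward.

**Last checks:**
- **Depth:** by the readings the ring is at z ≈ 96.8 mm against the mouth at 97 mm. The side picture agrees, with the handle foot 11.7 px above the mouth where 11.8 px was expected.
- **Sideways (y):** the wrist picture shows the stem centred in the bore.
- **Forward (x):** the views disagreed. The side camera suggested about 1 mm too near the robot, and the scene camera and my own reckoning about 0.5–1 mm too far. The average is close to centre, and the stem has 5 mm of clearance.
- **Contact:** the wrist force stayed under about 2 N while the probe went in, so I saw no sign of it touching the cap, tub or gel.
- **Not checked:** I did not look over the rest of the table again at the end.

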